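# Pack the dried truck-kit parts into the hinged case in reverse order

### The arm

A 7-joint arm with a two-finger parallel gripper is mounted at the origin on the work surface. World frame = base frame: x ahead of the robot, y to its left, z up, the work surface at z = 0. Lengths are in m, angles in rad, forces in N, time in s.
With the tool pointing down it reaches from about 0.4 to 0.925 m from the base axis. Payload 4.1 kg.
Tool frame: the origin (TCP) lies midway between the tips of the shut fingers; the grasp point (between the pads) lies 19 mm behind it (robot.pinch_z is the distance from the TCP to the grasp point, in m); z points along the fingers, y is the direction in which the jaws open and shut (so a half turn about z gives the same grasp; the last joint's range is limited). The gripper opens to 85 mm and grips with 20 to 120 N. Pads are 22 mm wide; open, the fingers measure 114 mm over their backs; the gripper's body (76 mm by 85 mm) begins 54 mm behind the grasp point. The pads swing forward as they close: fully open they stand 13 mm farther back than shut.
Start: joints at [1.11, 0.398, 0.045, 1.537, -0.019, 1.207, -0.051], TCP at [0.23, -0.608, 0.231] pointing down, gripper open.
Joint ranges: [-2.82, 2.82], [-0.49, 2.23], [-1.37, 1.46], [0, 2.46], [-1.36, 4.5], [0.23, 2], [-2.94, 2.94]. Speed limits (rad/s): [2.57, 2.57, 3.14, 3.14, 3.14, 3.14, 3.14].

### API

Orientations are given as a rotation vector (axis times angle).
In Python, from rig import robot gives the robot as it stands. The module is installed in compiled form; this text tells all that it offers.
- The arm moves only by the shell command python3 -m handwheel 'ROWS' [FORCE]. ROWS is JSON, one flat list of numbers, 5 for each row, row after row: the shift along the tool's x, y, z in cm, then the turn about the tool's z in degrees, then the finger opening in cm, from 0 to 8.54. A call has 1 to 20 rows; each row shifts and turns the pose as measured when the row begins, along the tool's axes as they then stand; what a row does not reach is not made up. A row lasts 1/10 s, in which the tool goes at most 50 mm and 8.59 degrees, less where a joint would pass 70% of its speed; a pose out of reach is approached as far as the arm can. A call is refused whole if a number of a shift passes 5 or a number of a turn 8.59, either way. A call with a gripper value outside its range is refused whole. The fingers move at their own pace and stop on an object; FORCE is the grip in N (left out, the last holds). Time passes only in rows, so rows that do not move let the fingers close. It gives the time, the measured TCP pose, the force and the opening at its end, in the units of the state.
- robot.read_state(): the state, without advancing time (a new reading comes with each control period).
- robot.grab_frame(name): name is "scene" or "top" or "wrist"; returns a dict with "img" (400x640x3 uint8, blue, green, red), "depth" (400x640 float32, m along the optical axis (not along the pixel's ray), 0 where there is no reading), "fx", "fy", "cx", "cy" (pixels), "origin" and "orientation" of the camera in the world; the wrist camera has in their place "mount" (4x4, takes a point from camera to tool coordinates, whose origin is the TCP and whose axes are the flange's). Camera axes: x right, y up, looking along -z (the intrinsics and any distortion apply to the point x, -y, -z); pixel columns grow to the right and rows downward; lengths in m; the calibration is good to about 2 mm. A picture is of the moment at which its call begins: read the wrist's pose just before it.
- robot.sign_off(): hands the job in, once; it reports no verdict.
Trained networks look in a picture, given as the dict that the camera call returned (one of the last four; its "shot" number tells which), for a name from the list of things; names that differ only in an ending like _2 or _b are one class to them, and where a whole thing is asked for, a point or a joint stands for the part that bears it (a point fixed in the world has none). Each returns a list of dicts, best first, with "score" (0 to 1); they miss things now and then, are a little off and sometimes report something else, mostly with a low value. They report only what shows in the picture. A call takes as long as a camera call. They do not tell look-alikes from the thing itself.
- robot.boxes_of(picture, query): "uv" ([column, row] in pixels, amid what is visible of it).
- robot.place_of(picture, query): "uv" ([column, row] in pixels: a listed point, or the origin of a listed thing).
The state is a dict: "clock": time; "q": joint angles; "qvel": joint speeds; "effort": joint torques, N m; "eef_pos": TCP position; "ee_rot": TCP orientation; "ft_force": force on the tool from outside, world axes, zero at the start; "torque": the same for the moment, N m; "width": finger opening in m.
Only numpy, scipy, OpenCV 4.12 (cv2) and the standard library are available. Lean on these libraries where they do the work, as an engineer would, in place of code of your own. Each camera call takes 0.05 s, during which the arm holds its last target.

### The job

The four truck-kit parts on the cork plinths of the drying stand are dry: open the hinged case by its bar handle and move the parts into its four compartments, one to each, standing upright in the middle. The case goes to a builder who unpacks it from the other side, so reverse the row: the part leftmost on the stand goes into the rightmost compartment, the second from left into the second from right, and so on (left and right as the robot sees them). Do not tip a part over on the way; when all four are in, shut the lid fully and let go.

Things in the scene. Friction and masses are not known exactly. Their poses are not given: they have to be found in the camera images.
- cab: blue-grey resin driver's cab, a block 40 (x) x 34 (y) x 42 mm high with two windscreen panes on its -x face and a window on either side, about 45 g. Best gripped across its 34 mm width (y), 26 to 30 mm above its underside. Origin: centre of its underside, z up; it stands within a few mm of the middle of its plinth, turned by up to 0.25 rad.
- tank: blue-grey resin fuel tank, a lying cylinder 32 mm in diameter and 48 mm long (along x), axis 24 mm above its underside, on a foot 30 x 22 mm, 40 mm high with two dark straps, about 45 g. Grip it across its diameter (y) at axis height. Origin: centre of its underside, z up; it stands within a few mm of the middle of its plinth, turned by up to 0.25 rad.
- tyres: stack of two black rubber tyres lying flat with a grey hub on top, 40 mm in diameter, 34 mm high, about 50 g. Grip it across the diameter, 24 to 28 mm above its underside. Origin: centre of its underside, z up; it stands within a few mm of the middle of its plinth, turned by up to 0.25 rad.
- cleaner: blue-grey resin air cleaner, a slim upright canister 26 mm in diameter with a small domed cap, on a square foot 32 (x) x 30 (y) x 5 mm; 46 mm high, about 30 g. Grip the canister across its diameter, 24 to 30 mm above its underside. Origin: centre of its underside, z up; it stands within a few mm of the middle of its plinth, turned by up to 0.25 rad.
- plinth_cab: square cork plinth on which the cab stands at the start; fixed; one of four alike, 58 x 54 x 20 mm, in a straight row at 70 mm pitch on the drying stand (a board 12 mm thick). Origin: centre of its underside, 12 mm above the work surface; its flat top is 20 mm above the origin. y points along the row to the left as seen from the robot, z up.
- plinth_tank: square cork plinth on which the fuel tank stands at the start; fixed; one of four alike, 58 x 54 x 20 mm, in a straight row at 70 mm pitch on the drying stand (a board 12 mm thick). Origin: centre of its underside, 12 mm above the work surface; its flat top is 20 mm above the origin. y points along the row to the left as seen from the robot, z up.
- plinth_tyres: square cork plinth on which the tyre stack stands at the start; fixed; one of four alike, 58 x 54 x 20 mm, in a straight row at 70 mm pitch on the drying stand (a board 12 mm thick). Origin: centre of its underside, 12 mm above the work surface; its flat top is 20 mm above the origin. y points along the row to the left as seen from the robot, z up.
- plinth_cleaner: square cork plinth on which the air cleaner stands at the start; fixed; one of four alike, 58 x 54 x 20 mm, in a straight row at 70 mm pitch on the drying stand (a board 12 mm thick). Origin: centre of its underside, 12 mm above the work surface; its flat top is 20 mm above the origin. y points along the row to the left as seen from the robot, z up.
- case: dark grey hinged case, fixed, handle side to the robot: lower half 108 (x) x 308 (y) x 40 mm high, walls and floor 4 mm thick; low ribs at y = -70, 0, +70, tops 7 mm above the table, part four compartments. Places for the parts: x = 0, y = -105, -35, +35, +105. Origin: centre of underside, on the table; x away from the robot, y left along the case, z up. Hinge line parallel to y at x = 54, z = 40.
- case_lid (a joint): angle (rad) of the lid, a shell 23 mm high: 0 shut, grows as the handle side rises and swings over away from the robot, stop 2.2; starts 0 to 0.3. Stiff, stays where left (2 N moves it). Handle: round steel bar 9 mm thick, 84 long, parallel to y, 45 mm off the lid's front; shut it is at case x = -99, y = 0, z = 50. Pinch it from above, a finger on each x side; it turns in the fingers as the lid swings.
Mind the look-alikes: they are no part of the job. Leave any pink or turquoise look-alike of the tank alone. What is shaped like the cleaner but green is not meant.

How it is judged:
By the outcome, as a careful person would: the job done as asked, in the order asked, and still so for the second after the job is handed in, with the robot touching nothing.
It also fails if it takes over 144 s, if anything falls off the work surface, if the arm or the gripper's body presses on something with over 40 N, if the wrist force passes 120 N, or if a joint passes its speed limit or range.

## Working session

There is one attempt and no reset: what is moved stays moved. The work goes in short steps, Python scripts to look and compute and a shell command to move; the robot and the scene stay as the last step left them, time stands still between calls to the robot, and variables do not carry over. Pictures are saved under pics/ and viewed, and the job is handed in when it is done.

```bash
mkdir -p pics; ls
python3 - <<'E'
from rig import robot
import cv2
s=robot.read_state(); print({k:(v if not hasattr(v,'round') else v) for k,v in s.items()}); print(robot.pinch_z)
for n in ["scene","top","wrist"]:
    f=robot.grab_frame(n); cv2.imwrite(f"pics/a_{n}.png",f["img"])
    print(n,[f.get(k) for k in("fx","fy","cx","cy","origin","orientation","mount")], [k for k in f])
E
```

```text
pics
{'clock': 0.0, 'q': array([ 1.11004077,  0.39920445,  0.04502658,  1.53787808, -0.01875401,
        1.20692331, -0.0506843 ]), 'qvel': array([-0.00085602, -0.00010982,  0.00015581, -0.00202329,  0.00155991,
       -0.00272445, -0.00107796]), 'effort': array([-1.79271897e-04, -4.75117886e+01,  1.36496298e+00, -2.54212081e+01,
        1.16304512e-02,  9.43220104e-03, -2.84004500e-06]), 'eef_pos': array([ 0.22985798, -0.60731329,  0.23025613]), 'ee_rot': array([-3.08839817e+00, -5.64979441e-01,  6.92473771e-04]), 'ft_force': array([-0.57199438,  0.78821869, -1.02496919]), 'torque': array([ 0.047291  , -0.01013011, -0.03421533]), 'width': 0.0852428749376722}
0.0187
scene [498.9759337146075, 498.9759337146075, 322.11075501741067, 196.8702584243959, array([ 1.45527979, -0.44740723,  0.75140117]), array([0.88980913, 0.5460787 , 1.0583943 ]), None] ['img', 'depth', 'fx', 'fy', 'cx', 'cy', 'origin', 'orientation', 'shot']
top [362.1502032690658, 362.1502032690658, 319.0183214307576, 198.21656833451289, array([0.44983075, 0.00886684, 0.93109967]), array([ 0.07219829, -0.06635423, -1.54760439]), None] ['img', 'depth', 'fx', 'fy', 'cx', 'cy', 'origin', 'orientation', 'shot']
wrist [336.2285014707846, 336.2285014707846, 316.5758542351919, 200.61570967198668, None, None, array([[-1.68090690e-04,  9.44562657e-01,  3.28331171e-01,
         8.47616901e-02],
       [ 9.99999963e-01,  8.80843631e-05,  2.58548352e-04,
         1.03474607e-03],
       [ 2.15294276e-04,  3.28331203e-01, -9.44562637e-01,
        -1.41352596e-01],
       [ 0.00000000e+00,  0.00000000e+00,  0.00000000e+00,
         1.00000000e+00]])] ['img', 'depth', 'fx', 'fy', 'cx', 'cy', 'mount', 'shot']
```

View pics/a_top.png

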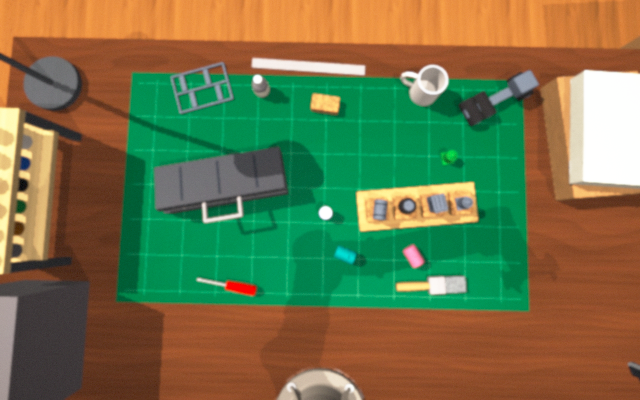

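View pics/a_scene.png

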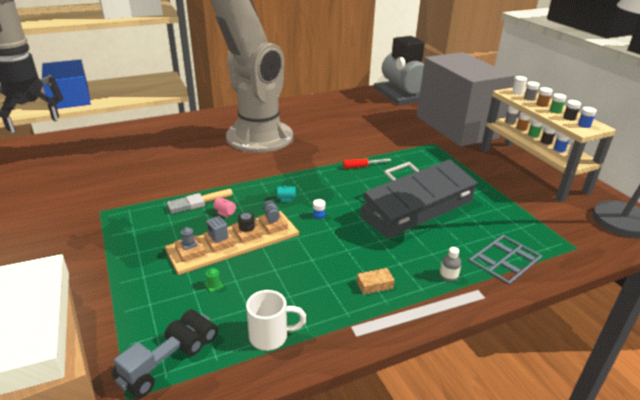

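View pics/a_wrist.png

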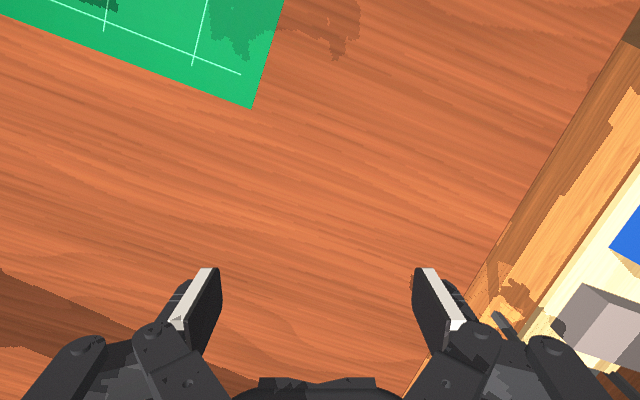

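The top view shows the tank (380,208), tyres (407,205), cab (438,203) and cleaner (464,202) from left to right. The case is at (220,180), close to shut, with its handle at (222,208). The look-alikes are turquoise (345,255), pink (414,256) and green (450,157).

```bash
cat > h.py <<'E'
from rig import robot
import numpy as np, cv2
from scipy.spatial.transform import Rotation as R
np.set_printoptions(precision=4,suppress=True)
def pose(f,s=None):
    if f.get("mount") is not None:
        T=np.eye(4);T[:3,:3]=R.from_rotvec(s["ee_rot"]).as_matrix();T[:3,3]=s["eef_pos"]
        return T@f["mount"]
    T=np.eye(4);T[:3,:3]=R.from_rotvec(f["orientation"]).as_matrix();T[:3,3]=f["origin"];return T
def grab(n):
    s=robot.read_state();f=robot.grab_frame(n);f["T"]=pose(f,s);return f
def cloud(f):
    v,u=np.mgrid[0:400,0:640];d=f["depth"].astype(float)
    p=np.stack([(u-f["cx"])/f["fx"]*d,-(v-f["cy"])/f["fy"]*d,-d],-1)
    w=p@f["T"][:3,:3].T+f["T"][:3,3];w[d==0]=np.nan;return w
def onz(f,uv,z):
    r=f["T"][:3,:3]@np.array([(uv[0]-f["cx"])/f["fx"],-(uv[1]-f["cy"])/f["fy"],-1]);o=f["T"][:3,3]
    return o+r*(z-o[2])/r[2]
def proj(f,p):
    c=f["T"][:3,:3].T@(np.array(p)-f["T"][:3,3]);return np.array([f["cx"]+f["fx"]*c[0]/-c[2],f["cy"]-f["fy"]*c[1]/-c[2]])
def st():
    s=robot.read_state();M=R.from_rotvec(s["ee_rot"]).as_matrix()
    print("t",round(s["clock"],2),"tcp",s["eef_pos"],"toolx",M[:,0],"z",M[:,2],"F",s["ft_force"],"w",round(s["width"],4),"q",s["q"]);return s,M
E
python3 - <<'E'
from h import *
zs=dict(cab=.032,tank=.032,tyres=.032,cleaner=.032,plinth_cab=.012,plinth_tank=.012,plinth_tyres=.012,plinth_cleaner=.012,case=0)
for n in["top","scene"]:
    f=grab(n);w=cloud(f)
    print(n,"table z",np.nanmedian(w[80:290,135:520,2]) if n=="top" else "")
    for k,z in zs.items():
        for r in robot.place_of(f,k)[:3]: print(k,round(r["score"],2),np.array(r["uv"]),onz(f,r["uv"],z)[:2])
    if n=="top":
        np.save("top.npy",w)
        for c in[(380,208),(407,205),(438,203),(464,202),(222,208),(170,205),(280,165),(280,150),(160,180)]: print(c,w[c[1],c[0]])
st()
E
```

```text
top table z 0.000986553864959716
cab 0.74 [432.8 203.5] [ 0.5226 -0.2701]
tank 0.75 [342.7 255.9] [ 0.3886 -0.0482]
tank 0.71 [377.6 210.9] [ 0.5011 -0.1331]
tank 0.56 [411.4 254. ] [ 0.397  -0.2169]
tyres 0.58 [405.6 206.1] [ 0.5146 -0.2025]
cleaner 0.64 [447.5 159.5] [ 0.6343 -0.3076]
cleaner 0.58 [463.6 201.9] [ 0.5282 -0.3466]
plinth_cab 0.59 [432.1 201.4] [ 0.5295 -0.2746]
plinth_tank 0.48 [378.3 209. ] [ 0.5071 -0.1379]
plinth_tyres 0.82 [401.9 202.9] [ 0.524  -0.1978]
plinth_cleaner 0.72 [457.9 200.2] [ 0.534  -0.3401]
case 0.65 [224.2 183.3] [0.5658 0.2599]
(380, 208) [ 0.5056 -0.1316  0.0767]
(407, 205) [ 0.5149 -0.198   0.0653]
(438, 203) [ 0.5207 -0.2698  0.0728]
(464, 202) [ 0.525  -0.3337  0.0673]
(222, 208) [ 0.5016  0.2628 -0.0005]
(170, 205) [0.5013 0.3625 0.0832]
(280, 165) [0.6038 0.1083 0.073 ]
(280, 150) [0.6454 0.1121 0.0504]
(160, 180) [0.5617 0.3957 0.0698]
scene table z 
cab 0.55 [218.9 236.8] [ 0.5263 -0.2712]
tank 0.75 [269.8 219.3] [ 0.5057 -0.1392]
tank 0.72 [226.3 214.7] [ 0.4464 -0.2319]
tank 0.56 [282.5 197.4] [ 0.426  -0.0762]
tyres 0.7 [246.2 224.8] [ 0.5054 -0.1991]
cleaner 0.73 [214.8 283.4] [ 0.6757 -0.3187]
cleaner 0.62 [190.9 244.2] [ 0.5287 -0.3366]
cleaner 0.33 [270.5 226. ] [ 0.5323 -0.1468]
plinth_cab 0.75 [218.2 244.6] [ 0.5288 -0.2754]
plinth_tank 0.85 [268.2 223.9] [ 0.4962 -0.1408]
plinth_tank 0.65 [247.1 231.1] [ 0.5045 -0.1977]
plinth_tyres 0.67 [243.8 232.4] [ 0.5065 -0.2066]
plinth_cleaner 0.85 [189.5 252.9] [ 0.5332 -0.3431]
case 0.91 [416.1 212.2] [0.5803 0.2415]
t 1.15 tcp [ 0.2301 -0.608   0.2314] toolx [ 0.9352  0.354  -0.    ] z [ 0.0001 -0.0002 -1.    ] F [-0.94    0.6751  0.0964] w 0.0856 q [ 1.11    0.3984  0.0451  1.5366 -0.0187  1.2069 -0.0507]
```

Run:
```python
from h import *
w=np.load("top.npy")
m=(w[...,2]>.03)&(w[...,0]>.42)&(w[...,0]<.72)&(w[...,1]>.05)&(w[...,1]<.46)
n,l,stt,c=cv2.connectedComponentsWithStats(m.astype(np.uint8));i=1+np.argmax(stt[1:,4]);m=l==i
P=w[m];print(len(P),stt[i])
top=P[P[:,2]>.055]
A=np.c_[top[:,:2],np.ones(len(top))]
for _ in range(5):
    co,*_=np.linalg.lstsq(A,top[:,2],rcond=None);r=top[:,2]-A@co;k=np.abs(r)<.004;top=top[k];A=A[k]
print("plane",co,np.std(r),"dir",np.arctan2(co[1],co[0]),"tilt",np.arctan(np.hypot(*co[:2])))
print(cv2.minAreaRect((top[:,:2]*1000).astype(np.float32)),cv2.boxPoints(cv2.minAreaRect((top[:,:2]*1000).astype(np.float32))))
# handle
f=grab("top");
im=cv2.resize(f["img"][140:230,145:300],None,fx=5,fy=5,interpolation=cv2.INTER_CUBIC);cv2.imwrite("pics/b_case.png",im)
im=cv2.resize(f["img"][175:240,350:485],None,fx=5.5,fy=5.5,interpolation=cv2.INTER_CUBIC);cv2.imwrite("pics/b_row.png",im)
f=grab("scene")
im=cv2.resize(f["img"][140:250,340:500],None,fx=5,fy=5,interpolation=cv2.INTER_CUBIC);cv2.imwrite("pics/b_case2.png",im)
for v in (201,205,209,213,217): print(v,[tuple(np.round(w[v,u],3)) for u in (206,215,240)])
```

```text
6304 [ 155  147  133   76 6304]
plane [-0.2025 -0.038   0.199 ] 0.001322296797097558 dir -2.955910230952729 tilt 0.20316823812020093
((570.4929809570312, 254.63204956054688), (106.37466430664062, 308.3587646484375), 10.887513160705566) [[489.1414 395.9901]
 [547.3846  93.1818]
 [651.8446 113.274 ]
 [593.6013 416.0823]]
201 [(np.float64(0.513), np.float64(0.279), np.float64(0.083)), (np.float64(0.514), np.float64(0.26), np.float64(0.073)), (np.float64(0.515), np.float64(0.199), np.float64(0.079))]
205 [(np.float64(0.503), np.float64(0.279), np.float64(0.078)), (np.float64(0.507), np.float64(0.273), np.float64(0.028)), (np.float64(0.505), np.float64(0.199), np.float64(0.081))]
209 [(np.float64(0.494), np.float64(0.279), np.float64(0.078)), (np.float64(0.499), np.float64(0.28), np.float64(0.002)), (np.float64(0.496), np.float64(0.198), np.float64(0.084))]
213 [(np.float64(0.485), np.float64(0.278), np.float64(0.081)), (np.float64(0.488), np.float64(0.279), np.float64(0.002)), (np.float64(0.486), np.float64(0.196), np.float64(0.088))]
217 [(np.float64(0.475), np.float64(0.276), np.float64(0.086)), (np.float64(0.478), np.float64(0.279), np.float64(0.001)), (np.float64(0.477), np.float64(0.197), np.float64(0.083))]
```

View pics/b_case.png

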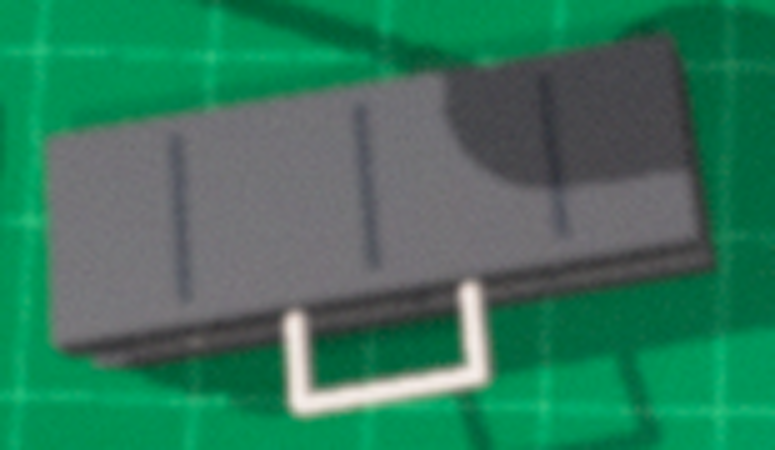

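View pics/b_row.png

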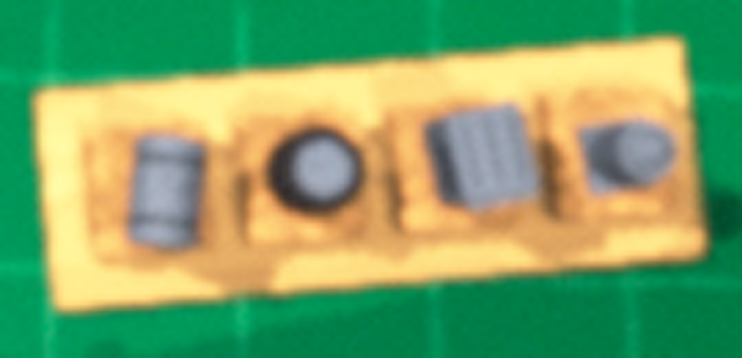

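View pics/b_case2.png

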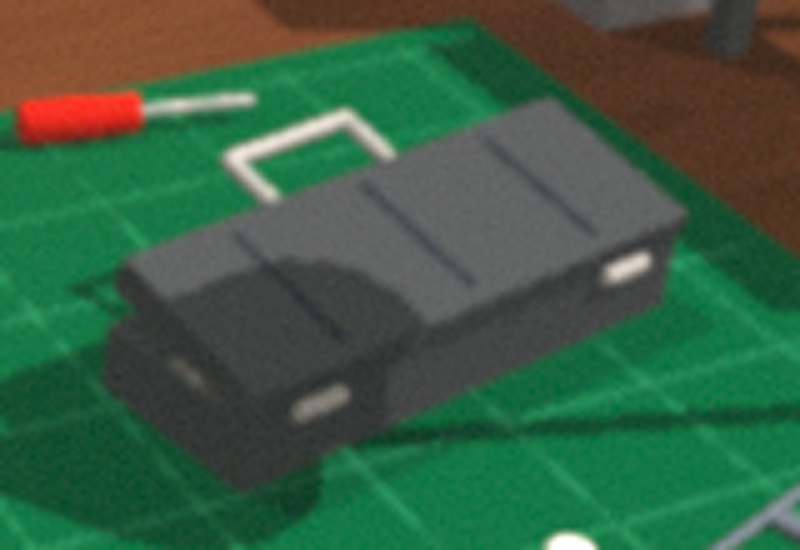

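```bash
python3 -m handwheel '[3.2,-2.1,-0.2,0,8.5, 3.2,-2.1,-0.2,0,8.5, 3.2,-2.1,-0.2,0,8.5, 3.2,-2.1,-0.2,0,8.5, 3.2,-2.1,-0.2,0,8.5, 3.2,-2.1,-0.2,0,8.5, 3.2,-2.1,-0.2,0,8.5, 3.2,-2.1,-0.2,0,8.5, 3.2,-2.1,-0.2,0,8.5, 3.2,-2.1,-0.2,0,8.5, 3.2,-2.1,-0.2,0,8.5, 3.2,-2.1,-0.2,0,8.5, 0,0,0,0,8.5, 0,0,0,0,8.5]'
cat > look.py <<'E'
from h import *
import sys
st();f=grab("wrist");cv2.imwrite("pics/%s.png"%sys.argv[1],f["img"]);w=cloud(f);np.savez("%s.npz"%sys.argv[1],w=w,T=f["T"],img=f["img"],d=f["depth"])
for k in sys.argv[2:]:
    k,z=k.split(":")
    for r in robot.place_of(f,k)[:3]: print(k,round(r["score"],2),np.array(r["uv"]).round(),onz(f,r["uv"],float(z))[:2])
E
python3 look.py c1 cab:.032 tank:.032 tyres:.032 cleaner:.032 plinth_cab:.012 plinth_tank:.012 plinth_tyres:.012 plinth_cleaner:.012
```

```text
clock: 2.65
eef_pos: [0.5104, -0.224, 0.256]
ee_rot: [3.087, 0.558, 0.003]
ft_force: [0.2, -0.4, 0.4]
width: 0.0851
t 2.65 tcp [ 0.5104 -0.224   0.256 ] toolx [0.9367 0.3502 0.0013] z [ 0.003  -0.0044 -1.    ] F [ 0.1539 -0.3699  0.4104] w 0.0851 q [ 0.5161  0.2177 -0.2136  1.7267  0.0527  1.1982 -0.9245]
cab 0.58 [362. 167.] [ 0.5263 -0.2738]
tank 0.66 [152. 201.] [ 0.4063 -0.0642]
tank 0.6 [236. 145.] [ 0.5017 -0.1362]
tank 0.56 [283. 242.] [ 0.4094 -0.2215]
tyres 0.61 [299. 156.] [ 0.514  -0.2046]
cleaner 0.86 [417. 188.] [ 0.5254 -0.3424]
cleaner 0.81 [438.  75.] [ 0.6419 -0.3093]
plinth_cab 0.84 [355. 169.] [ 0.5186 -0.272 ]
plinth_tyres 0.86 [300. 153.] [ 0.5134 -0.2044]
plinth_cleaner 0.75 [411. 181.] [ 0.5281 -0.3398]
plinth_cleaner 0.21 [356. 167.] [ 0.5207 -0.2717]
```

View pics/c1.png

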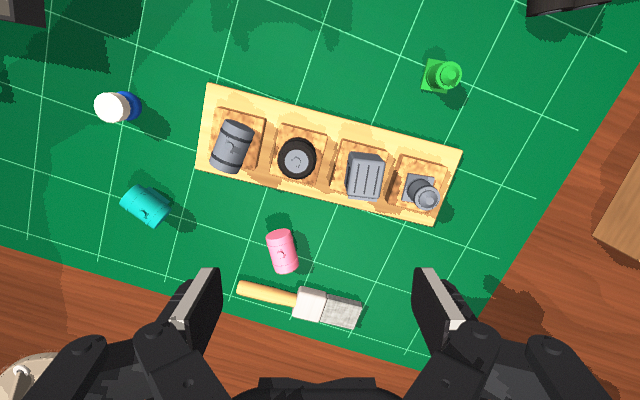

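The wrist view shows the row clearly: tank (233,146), tyres (297,157), cab (365,176), cleaner (421,193). Next I'll get precise part poses from the depth.

```bash
cat > parts.py <<'E'
from h import *
import sys
z=np.load(sys.argv[1]+".npz");w=z["w"]
print("mat z",np.nanmedian(w[20:260,60:500,2]))
c={"tank":(.5017,-.1362),"tyres":(.514,-.2046),"cab":(.5263,-.2738),"cleaner":(.5254,-.3424)}
zl={"tank":(.045,.08),"tyres":(.045,.08),"cab":(.068,.08),"cleaner":(.045,.085)}
for k,(x,y) in c.items():
    m=(np.hypot(w[...,0]-x,w[...,1]-y)<.034)&(w[...,2]>zl[k][0])&(w[...,2]<zl[k][1])
    n,l,s,_=cv2.connectedComponentsWithStats(m.astype(np.uint8));m=l==1+np.argmax(s[1:,4])
    P=w[m];mx=np.percentile(P[:,2],98)
    r=cv2.minAreaRect((P[:,:2]*1000).astype(np.float32))
    print(k,len(P),"top z",mx,"rect",np.round(r[0],1),np.round(r[1],1),round(r[2],1),"bbox mid of top3mm",np.median(P[P[:,2]>mx-.003][:,:2],0))
m=(w[...,2]>.026)&(w[...,2]<.038)&(np.abs(w[...,0]-.515)<.08)&(w[...,1]>-.41)&(w[...,1]<-.07)
P=w[m];print("plinths",cv2.minAreaRect((P[:,:2]*1000).astype(np.float32)),np.median(P[:,2]))
m=(w[...,2]>.007)&(w[...,2]<.016)&(np.abs(w[...,0]-.515)<.09)&(w[...,1]>-.42)&(w[...,1]<-.05)
P=w[m];print("board",cv2.minAreaRect((P[:,:2]*1000).astype(np.float32)),np.median(P[:,2]))
E
python3 parts.py c1
```

```text
mat z -4.457702964172361e-05
tank 1639 top z 0.0738462707936295 rect [ 504.2 -136. ] [32.8 48. ] 85.9 bbox mid of top3mm [ 0.5071 -0.136 ]
tyres 1239 top z 0.06802836567633895 rect [ 515.1 -202.4] [39.2 39.1] 29.1 bbox mid of top3mm [ 0.5152 -0.2029]
cab 1381 top z 0.07435580254383867 rect [ 522.2 -274.1] [43.2 34.4] 13.9 bbox mid of top3mm [ 0.5242 -0.2734]
cleaner 684 top z 0.07743286410229334 rect [ 526.3 -341.7] [26.2 25.8] 25.8 bbox mid of top3mm [ 0.5263 -0.3409]
plinths ((517.1808471679688, -237.06411743164062), (58.33061599731445, 263.5570068359375), 5.994196891784668) 0.030750943712301942
board ((517.1303100585938, -237.312744140625), (100.17955017089844, 300.0944519042969), 5.927208423614502) 0.010772826369678773
```

```bash
python3 -m handwheel '[1,-3.6,0,0,8.5, 1,-3.6,0,0,8.5, 1,-3.6,0,0,8.5, 1,-3.6,0,0,8.5, 1,-3.6,0,0,8.5, 1,-3.6,0,0,8.5, 1,-3.6,0,0,8.5, 1,-3.6,0,0,8.5, 1,-3.6,0,0,8.5, 1,-3.6,0,0,8.5, 1,-3.6,0,0,8.5, 1,-3.6,0,0,8.5]' >/dev/null; python3 -m handwheel '[0,0,0,-8,8.5, 0,0,0,-8,8.5, 0,0,0,-8,8.5, 0,0,0,-8,8.5, 0,0,0,-8,8.5, 0,0,0,-8,8.5, 0,0,0,-8,8.5, 0,0,0,-8,8.5, 0,0,0,-8,8.5, 0,0,0,-8,8.5, 0,0,0,0,8.5, 0,0,0,0,8.5]'
python3 look.py c2 case:0 case_lid:0.05
```

```text
clock: 5.5
eef_pos: [0.4754, 0.2316, 0.2542]
ee_rot: [1.964, 2.44, 0.003]
ft_force: [-0.3, -0.6, -0.1]
width: 0.0852
t 5.5 tcp [0.4754 0.2316 0.2542] toolx [-0.2136  0.9769 -0.0066] z [ 0.009  -0.0048 -0.9999] F [-0.3386 -0.5635 -0.145 ] w 0.0852 q [ 0.1053  0.2145 -0.745   1.7825  0.1652  1.2004 -0.4725]
case 0.93 [393. 155.] [0.5658 0.2538]Traceback (most recent call last):
  File "look.py", line 6, in <module>
    for r in robot.place_of(f,k)[:3]: print(k,round(r["score"],2),np.array(r["uv"]).round(),onz(f,r["uv"],float(z))[:2])
             ~~~~~~~~~~~~~~^^^^^
ValueError: it knows: cab, case, cleaner, plinth_cab, plinth_cleaner, plinth_tank, plinth_tyres, tank, tyres
```

View pics/c2.png

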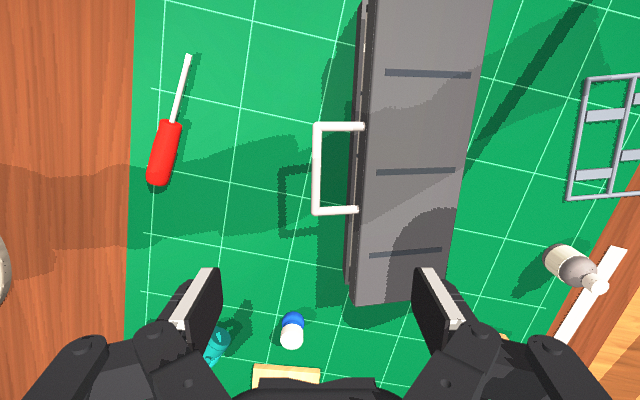

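The handle bar runs vertically at column 317, rows 124 to 212, and the lid is nearly shut beside it.

Run:
```python
from h import *
z=np.load("c2.npz");w=z["w"];img=z["img"]
m=(w[...,2]>.06)&(img.min(-1)>150); m[:,330:]=0;m[:,:300]=0;m[:118]=0;m[225:]=0
P=w[m];c=np.median(P,0);print(len(P),c,P.min(0),P.max(0));r=cv2.minAreaRect((P[:,:2]*1000).astype(np.float32));print(r)
m=(w[...,2]>.055)&(w[...,0]>.46)&(w[...,1]>.09)&(w[...,1]<.42);m[:,:372]=0;m[310:]=0
P=w[m];A=np.c_[P[:,:2],np.ones(len(P))];b=P[:,2]
for _ in range(6):
    co,*_=np.linalg.lstsq(A,b,rcond=None);k=np.abs(b-A@co)<.003;A=A[k];b=b[k]
print(co,np.arctan2(-co[1],-co[0]),"theta",np.arctan(np.hypot(*co[:2])));print(cv2.minAreaRect((A[:,:2]*1000).astype(np.float32)))
```

```text
971 [0.4751 0.2402 0.0842] [0.4632 0.1913 0.0771] [0.4977 0.2828 0.087 ]
((479.4536437988281, 237.2516326904297), (18.109739303588867, 91.86068725585938), 11.967968940734863)
[-0.254  -0.0604  0.2353] 0.23355741113923295 theta 0.25535912940704386
((595.0536499023438, 306.87640380859375), (26.864391326904297, 212.19715881347656), 25.76942253112793)
```

```bash
python3 -m handwheel '[0.3,0,2.5,1.5,3.5, 0.3,0,2.5,0,3.5, 0,0,2.5,0,3.5, 0,0,2.5,0,3.5, 0,0,2,0,3.5, 0,0,0,0,3.5]'
python3 look.py c3
```

```text
clock: 6.2
eef_pos: [0.4773, 0.2377, 0.1319]
ee_rot: [2.007, 2.4, 0.009]
ft_force: [-0.2, 0.1, 0.5]
width: 0.0352
t 6.2 tcp [0.4773 0.2377 0.1319] toolx [-0.1772  0.9842 -0.0063] z [ 0.0139 -0.0039 -0.9999] F [-0.2357  0.1248  0.4527] w 0.0352 q [ 0.0341  0.3534 -0.7043  1.9178  0.291   0.9609 -0.6286]
```

View pics/c3.png

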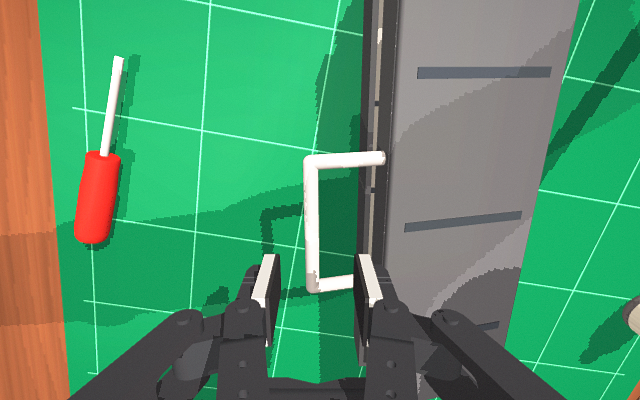

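```bash
python3 -m handwheel '[0,-0.2,2.5,0,3.5, 0,-0.1,2.5,0,3.5, 0,0,1.5,0,3.5, 0,0,0.3,0,3.5, 0,0,0,0,3.5]' 40
python3 look.py c4
```

```text
clock: 6.75
eef_pos: [0.4823, 0.241, 0.0702]
ee_rot: [2.007, 2.391, 0.031]
ft_force: [0.3, 1.0, -0.2]
width: 0.035
t 6.75 tcp [0.4823 0.241  0.0702] toolx [-0.1733  0.9849 -0.0027] z [ 0.0282  0.0023 -0.9996] F [ 0.2882  0.9952 -0.1865] w 0.035 q [-0.0134  0.4389 -0.6606  1.9661  0.3808  0.8324 -0.7087]
```

View pics/c4.png

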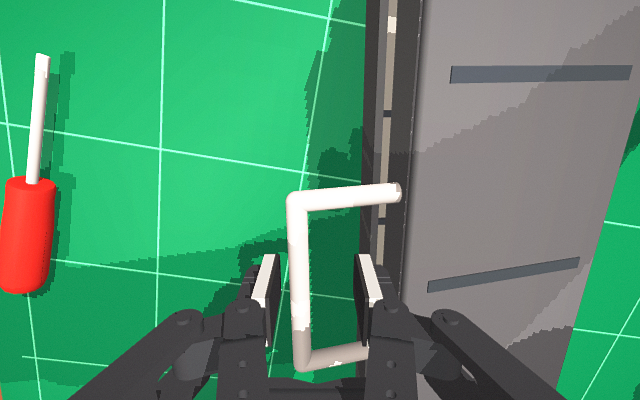

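```bash
python3 -m handwheel '[0,-0.4,0.4,0,3.5, -0.2,-0.3,0.4,0,3.5, 0,0,0,0,3.5]' 40
python3 -c "from h import *;st()"
```

```text
clock: 7.1
eef_pos: [0.4773, 0.2386, 0.0642]
ee_rot: [2.006, 2.388, 0.038]
ft_force: [-0.4, 0.2, -0.3]
width: 0.035
t 7.1 tcp [0.4773 0.2386 0.0642] toolx [-0.1727  0.985  -0.0017] z [ 0.033   0.004  -0.9994] F [-0.3936  0.1744 -0.262 ] w 0.035 q [-0.0145  0.4365 -0.6578  1.9867  0.3878  0.8096 -0.7183]
```

```bash
python3 -m handwheel '[0,-0.2,0.1,0,3.5, 0,0,0,0,0.6, 0,0,0,0,0.6, 0,0,0,0,0.6, 0,0,0,0,0.6, 0,0,0,0,0.6, 0,0,0,0,0.6]' 40
python3 look.py c5
```

```text
clock: 7.8
eef_pos: [0.4751, 0.2382, 0.0635]
ee_rot: [2.004, 2.389, 0.038]
ft_force: [-0.4, 0.2, 0.2]
width: 0.0073
t 7.8 tcp [0.4751 0.2382 0.0635] toolx [-0.1737  0.9848 -0.0022] z [ 0.0334  0.0037 -0.9994] F [-0.4291  0.1615  0.1771] w 0.0073 q [-0.0149  0.4341 -0.6583  1.9923  0.3883  0.8061 -0.72  ]
```

View pics/c5.png

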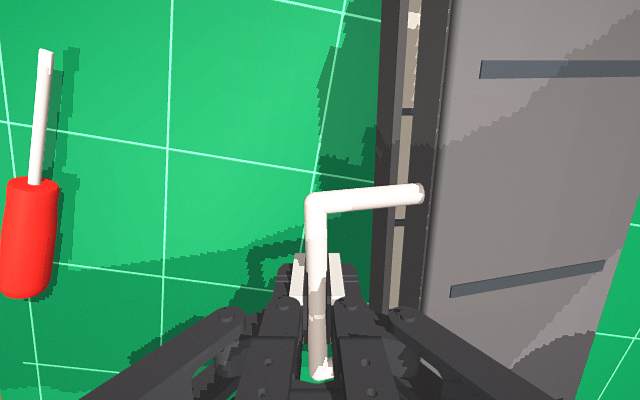

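```bash
cat > lid.py <<'E'
from h import *
s,M=st()
C=np.array([.566,.254]);a=.19;ex=np.array([np.cos(a),np.sin(a)])
g=s["eef_pos"]-.0187*M[:,2]
x=(g[:2]-C)@ex-.054;y=(g[:2]-C)@np.array([-ex[1],ex[0]]);z=g[2]-.04
al=np.arctan2(z,-x);print("bar case x",x+.054,"y",y,"z",g[2],"r",np.hypot(x,z),"alpha",al,"theta",al-.065)
E
python3 lid.py; python3 -m handwheel '[0,0.5,-1.45,0,0.6, 0,0.65,-1.4,0,0.6, 0,0.8,-1.3,0,0.6, 0,0.9,-1.25,0,0.6, 0,1.0,-1.15,0,0.6, 0,1.1,-1.05,0,0.6, 0,0,0,0,0.6]'; python3 lid.py
```

```text
t 7.85 tcp [0.4751 0.2382 0.0635] toolx [-0.1736  0.9848 -0.0021] z [ 0.0334  0.0037 -0.9994] F [-1.1515  1.1208  0.3566] w 0.0074 q [-0.015   0.4341 -0.6583  1.9923  0.3882  0.8061 -0.7201]
bar case x -0.0928687531398957 y 0.0017053960972824283 z 0.08221230471828517 r 0.15281462403349028 alpha 0.27987144872542424 theta 0.21487144872542424
clock: 8.55
eef_pos: [0.5248, 0.2478, 0.143]
ee_rot: [2.005, 2.391, 0.046]
ft_force: [0.2, 0.1, -1.6]
width: 0.0073
t 8.55 tcp [0.5248 0.2478 0.143 ] toolx [-0.1746  0.9846  0.0028] z [ 0.0349  0.009  -0.9993] F [ 0.2152  0.0884 -1.6176] w 0.0073 q [ 0.0257  0.4062 -0.6879  1.8185  0.3201  0.9915 -0.6161]
bar case x -0.04229146338029476 y 0.0016950027569930786 z 0.16163842586027163 r 0.15513849478992453 alpha 0.9011858027220425 theta 0.8361858027220426
```

```bash
python3 -m handwheel '[0,1.25,-0.85,0,0.6, 0,1.35,-0.7,0,0.6, 0,1.4,-0.55,0,0.6, 0,1.45,-0.45,0,0.6, 0,1.5,-0.3,0,0.6, 0,1.5,-0.15,0,0.6, 0,1.5,0,0,0.6, 0,0,0,0,0.6]'; python3 lid.py
```

```text
clock: 9.35
eef_pos: [0.607, 0.2635, 0.177]
ee_rot: [2.011, 2.407, -0.005]
ft_force: [1.1, 0.6, -2.7]
width: 0.007
t 9.35 tcp [0.607  0.2635 0.177 ] toolx [-0.1778  0.984  -0.0061] z [ 0.0016 -0.0059 -1.    ] F [ 1.0503  0.5541 -2.7315] w 0.007 q [-0.016   0.5308 -0.6591  1.552   0.3483  1.1795 -0.5644]
bar case x 0.042096992259701066 y 0.0016995688340045298 z 0.19566300528312694 r 0.15611743274548304 alpha 1.494478326252464 theta 1.429478326252464
```

```bash
python3 -m handwheel '[0,1.5,0.1,0,0.6, 0,1.5,0.25,0,0.6, 0,1.5,0.35,0,0.6, 0,1.45,0.5,0,0.6, 0,0,0,0,0.6]'; python3 lid.py;  python3 look.py c6
```

```text
clock: 9.85
eef_pos: [0.6622, 0.274, 0.1694]
ee_rot: [2.01, 2.409, -0.014]
ft_force: [0.7, -0.8, -1.0]
width: 0.0072
t 9.85 tcp [0.6622 0.274  0.1694] toolx [-0.1792  0.9838 -0.0089] z [-0.0028 -0.0095 -1.    ] F [ 0.7154 -0.8475 -1.0078] w 0.0072 q [-0.054   0.6332 -0.6321  1.4027  0.3859  1.2368 -0.5425]
bar case x 0.09835368333856498 y 0.0016695210839399628 z 0.18807188517981474 r 0.15457209452679982 alpha 1.861832480197116 theta 1.796832480197116
t 9.85 tcp [0.6622 0.274  0.1694] toolx [-0.1792  0.9838 -0.0089] z [-0.0028 -0.0095 -1.    ] F [ 0.7154 -0.8475 -1.0078] w 0.0072 q [-0.054   0.6332 -0.6321  1.4027  0.3859  1.2368 -0.5425]
```

View pics/c6.png

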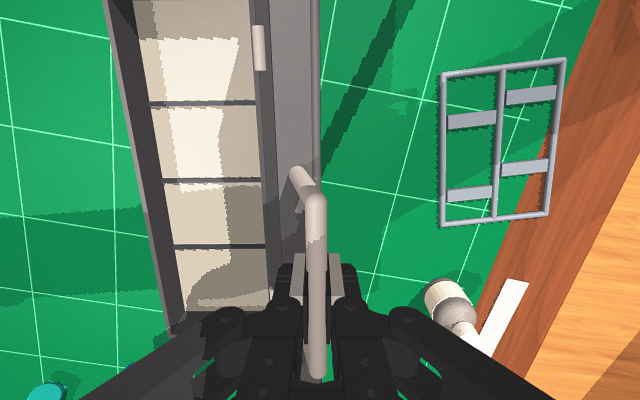

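The handle is held at (317,250), the lid is past vertical, and the compartments show at columns 150-265.

```bash
python3 -m handwheel '[0,1.4,0.6,0,0.6, 0,1.35,0.7,0,0.6, 0,0.8,0.5,0,0.6, 0,0,0,0,0.6]'; python3 lid.py
```

```text
clock: 10.3
eef_pos: [0.6938, 0.28, 0.1549]
ee_rot: [2.007, 2.41, -0.018]
ft_force: [0.4, -0.5, 1.3]
width: 0.0076
t 10.3 tcp [0.6938 0.28   0.1549] toolx [-0.1813  0.9834 -0.0111] z [-0.0033 -0.0119 -0.9999] F [ 0.3868 -0.4908  1.3248] w 0.0076 q [-0.0771  0.6989 -0.6152  1.3215  0.41    1.255  -0.5287]
bar case x 0.13054042276668223 y 0.0016261378836186086 z 0.1735488250243607 r 0.15392766152543785 alpha 2.091221775423921 theta 2.026221775423921
```

```bash
python3 -m handwheel '[0,0,0,0,3.5, 0,0,0,0,3.5, 0,0,0,0,3.5, 0,0,-1.5,0,3.5, 0,0,-2,0,3.5, 0,0,-2.5,0,3.5, 0,0,-2.5,0,3.5, 0,0,-2,0,4.5, 0,-2.5,-1,0,5.5, 0,-3,0,0,5.5, 0,-3,0,0,5.5, 0,-3,0,0,5.5, 0,-3,0,0,5.5, 0,-2,0,0,5.5, 0,0,0,0,5.5]'
 python3 -m handwheel '[0,0,0,-8.5,5.5, 0,0,0,-8.5,5.5, 0,0,0,-8.5,5.5, 0,0,0,-8.5,5.5, 0,0,0,-8.5,5.5, 0,0,0,-8.5,5.5, 0,0,0,-8.5,5.5, 0,0,0,-8.5,5.5, 0,0,0,-8.5,5.5, 0,0,0,-8.5,5.5, 0,0,0,-5,5.5, 0,0,0,0,5.5]'
python3 look.py c7 case:0
```

```text
clock: 11.8
eef_pos: [0.5215, 0.2523, 0.2865]
ee_rot: [2.001, 2.411, -0.013]
ft_force: [-0.5, 1.1, -0.2]
width: 0.055
clock: 13.0
eef_pos: [0.5324, 0.2546, 0.2972]
ee_rot: [-0.325, 3.107, -0.008]
ft_force: [0.4, 0.1, 0.5]
width: 0.0551
t 13.0 tcp [0.5324 0.2546 0.2972] toolx [-0.9782 -0.207  -0.0166] z [ 0.0176 -0.0034 -0.9998] F [0.3767 0.1023 0.5073] w 0.0551 q [ 0.2457  0.3744 -1.012   1.5847  0.338   1.3526  0.9734]
case 0.57 [312. 176.] [0.5711 0.2532]
```

View pics/c7.png

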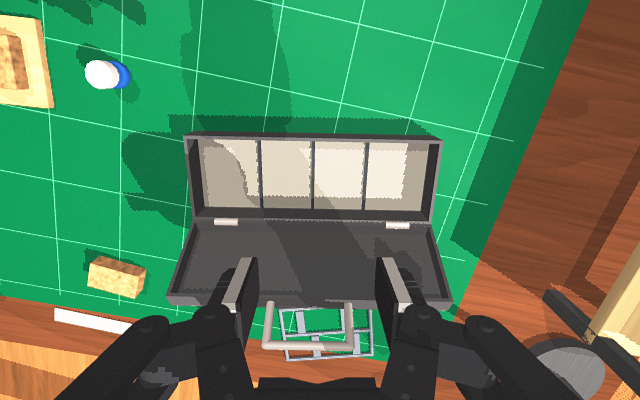

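The open case appears at columns 183-442, rows 132-222, with its three ribs at columns 260, 313 and 366. The lid lies back behind it.

Run:
```python
from h import *
z=np.load("c7.npz");w=z["w"]
m=np.zeros((400,640),bool);m[125:218,178:448]=1
m&=(w[...,2]>.02)&(w[...,2]<.046)
P=w[m];print(len(P),cv2.minAreaRect((P[:,:2]*1000).astype(np.float32)))
m2=np.zeros((400,640),bool);m2[128:205,178:448]=1;m2&=(w[...,2]>.034)&(w[...,2]<.046)
P=w[m2];print(len(P),cv2.minAreaRect((P[:,:2]*1000).astype(np.float32)),np.median(P[:,2]))
for u in(260,313,366):
    for v in (165,185): print(u,v,w[v,u])
T=z["T"]
# front rim fit: per column first row where z>.03
pts=[]
for u in range(190,436,3):
    c=np.where(w[100:170,u,2]>.033)[0]
    if len(c): pts.append(w[100+c[0],u,:2])
pts=np.array(pts);c=np.polyfit(pts[:,1],pts[:,0],1);r=pts[:,0]-np.polyval(c,pts[:,1]);k=abs(r)<.003;c=np.polyfit(pts[k,1],pts[k,0],1);print("front edge x=",c,"yaw",-np.arctan(c[0]),"n",k.sum())
a=-np.arctan(c[0]);ey=np.array([-np.sin(a),np.cos(a)]);ex=np.array([np.cos(a),np.sin(a)])
p=np.array([np.polyval(c,.254),.254]);print("case center est", p+.054*ex)
```

```text
3806 ((564.8534545898438, 252.594970703125), (105.83657836914062, 309.1167297363281), 11.050568580627441)
1625 ((554.0151977539062, 250.79953002929688), (87.4188461303711, 309.34918212890625), 11.841569900512695) 0.038386179247435204
260 165 [0.5687 0.1831 0.0057]
260 185 [0.5966 0.187  0.0041]
313 165 [0.5543 0.2513 0.0055]
313 185 [0.5814 0.2569 0.0049]
366 165 [0.5397 0.3194 0.0056]
366 185 [0.5671 0.327  0.0027]
front edge x= [-0.192   0.5602] yaw 0.18967470682560564 n 82
case center est [0.5645 0.2642]
```

```bash
python3 -m handwheel '[0,0,0,8,5.5, 0,0,0,8,5.5, 0.5,-3.2,0,0,5.5, 0.5,-3.2,0,0,5.5, 0.5,-3.2,0,0,5.5, 0.5,-3.2,0,0,5.5, 0.5,-3.2,0,0,5.5, 0.5,-3.2,0,0,5.5, 0.5,-3.2,0,0,5.5, 0.5,-3.2,0,0,5.5, 0.5,-3.2,0,0,5.5, 0.5,-3.2,0,0,5.5, 0.5,-3.2,0,0,5.5, 0.5,-3.2,0,0,5.5, 0,0,2,0,5.5, 0,0,2.5,0,5.5, 0,0,2.5,0,5.5, 0,0,2.5,0,5.5, 0,0,0,0,5.5]'
cat > go.py <<'E'
# go.py x y yaw zTCP : remaining tool-axis shifts for TCP-line (pinch point xy) target
from h import *
import sys
X={"tank":(.5045,-.136,-.07),"tyres":(.515,-.2024,.105),"cab":(.523,-.274,.243),"cleaner":(.5263,-.3415,.105),
"p1":(.5848,.1504,.19),"p2":(.5716,.2191,.19),"p3":(.5584,.2879,.19),"p4":(.5452,.3566,.19)}
x,y,a=X[sys.argv[1]];zt=float(sys.argv[2])
s,M=st();g=s["eef_pos"]-.0187*M[:,2]
phi=np.arctan2(M[1,0],M[0,0]);tp=a+np.pi;dphi=(tp-phi+np.pi)%(2*np.pi)-np.pi
d=np.array([x,y,0])-g;d[2]=zt-s["eef_pos"][2]
print("turn deg",np.degrees(-dphi).round(2),"shift now cm",(M.T@d*100).round(2))
ph=phi+dphi;Mx=np.array([np.cos(ph),np.sin(ph)]);My=np.array([np.sin(ph),-np.cos(ph)])
print("after turn cm",(d[:2]@Mx*100).round(2),(d[:2]@My*100).round(2),(-d[2]*100).round(2))
E
python3 go.py tank .041
```

```text
clock: 15.0
eef_pos: [0.4399, -0.1368, 0.2056]
ee_rot: [0.183, 3.101, -0.008]
ft_force: [-0.0, -0.3, -0.0]
width: 0.0548
t 15.0 tcp [ 0.4399 -0.1368  0.2056] toolx [-0.9925  0.1172 -0.0355] z [ 0.0349 -0.0075 -0.9994] F [-0.0381 -0.2749 -0.0105] w 0.0548 q [ 0.8914  0.0922 -0.7175  2.0103  0.0723  1.0272  1.5939]
turn deg -2.72 shift now cm [-5.89  0.89 16.68]
after turn cm -6.51 0.53 16.46
```

```bash
python3 -m handwheel '[0,0,0,-2.7,5.5, -1.5,0.1,1,0,5.5, -1.5,0.1,1.5,0,5.5, -1.5,0.1,1.5,0,5.5, -1.5,0.1,1.5,0,5.5, -0.5,0,1.5,0,5.5, 0,0,1.5,0,5.5, 0,0,0,0,5.5]'
python3 go.py tank .037; python3 look.py d1 tank:.032
```

```text
clock: 15.8
eef_pos: [0.5169, -0.141, 0.1302]
ee_rot: [0.12, 3.091, -0.02]
ft_force: [-0.6, 0.4, 0.3]
width: 0.0546
t 15.8 tcp [ 0.5169 -0.141   0.1302] toolx [-0.9958  0.0772 -0.0483] z [ 0.0473 -0.0151 -0.9988] F [-0.648   0.4141  0.3109] w 0.0546 q [ 0.7632  0.3345 -0.693   1.9439  0.2826  0.9064  1.4247]
turn deg -0.42 shift now cm [1.64 0.48 9.24]
after turn cm 1.19 0.39 9.32
t 15.8 tcp [ 0.5169 -0.141   0.1302] toolx [-0.9958  0.0772 -0.0483] z [ 0.0473 -0.0151 -0.9988] F [-0.648   0.4141  0.3109] w 0.0546 q [ 0.7632  0.3345 -0.693   1.9439  0.2826  0.9064  1.4247]
tank 0.88 [427.   5.] [ 0.3971 -0.0659]
tank 0.78 [188.  26.] [ 0.397  -0.2142]
tank 0.63 [326. 181.] [ 0.5055 -0.135 ]
```

View pics/d1.png

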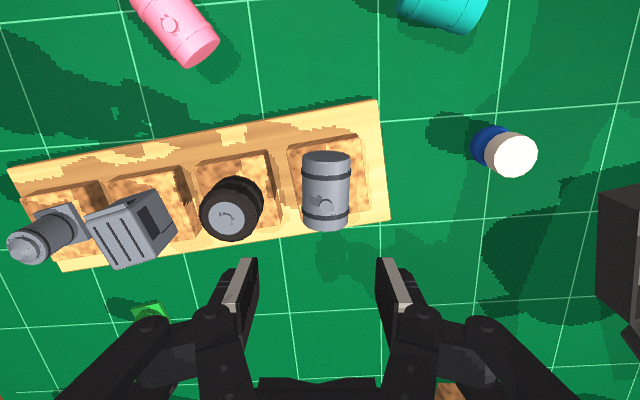

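Below the camera are the tank at (326,195) on its plinth, with the tyres at (232,210) and the cab and cleaner to the left. The fingers are at the bottom and will pass either side of the tank.

```bash
python3 -m handwheel '[0.6,0.2,1,-0.4,5.5, 0.6,0.2,1.2,0,5.5, 0.3,0.1,1.2,0,5.5, 0,0,1,0,5.5, 0,0,0.5,0,5.5, 0,0,0,0,5.5]'
python3 go.py tank .037
```

```text
clock: 16.5
eef_pos: [0.5035, -0.1361, 0.0792]
ee_rot: [0.11, 3.088, -0.026]
ft_force: [-0.1, 0.3, -0.5]
width: 0.0548
t 16.5 tcp [ 0.5035 -0.1361  0.0792] toolx [-0.9962  0.0706 -0.0519] z [ 0.0507 -0.0184 -0.9985] F [-0.091   0.3464 -0.4704] w 0.0548 q [ 0.7336  0.3808 -0.666   2.0214  0.3471  0.7919  1.3669]
turn deg -0.04 shift now cm [0.02 0.05 4.22]
after turn cm -0.2 -0.01 4.22
```

```bash
python3 -m handwheel '[0,0,1,0,5.5, 0,0,1,0,5.5, 0,0,1,0,5.5, 0,0,0.8,0,5.5, 0,0,0.3,0,5.5, 0,0,0,0,5.5]'
python3 go.py tank .037;  python3 look.py d2
```

```text
clock: 17.1
eef_pos: [0.5067, -0.137, 0.0345]
ee_rot: [0.11, 3.088, -0.025]
ft_force: [-0.2, -0.9, 0.5]
width: 0.055
t 17.1 tcp [ 0.5067 -0.137   0.0345] toolx [-0.9961  0.0707 -0.0525] z [ 0.0514 -0.018  -0.9985] F [-0.1767 -0.8712  0.4501] w 0.055 q [ 0.6895  0.4547 -0.6212  2.043   0.4215  0.71    1.3043]
turn deg -0.05 shift now cm [ 0.11  0.05 -0.26]
after turn cm 0.13 0.06 -0.25
t 17.1 tcp [ 0.5067 -0.137   0.0345] toolx [-0.9961  0.0707 -0.0525] z [ 0.0514 -0.018  -0.9985] F [-0.1767 -0.8712  0.4501] w 0.055 q [ 0.6895  0.4547 -0.6212  2.043   0.4215  0.71    1.3043]
```

View pics/d2.png

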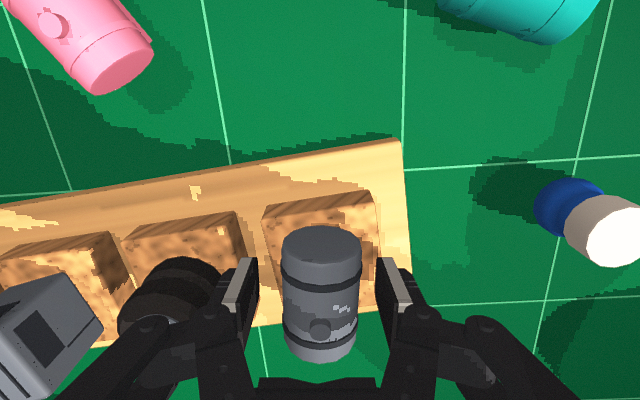

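The tank is midway between the pads at (320,290), and the left finger stays clear of the tyres. Closing now.

```bash
python3 -m handwheel '[0.1,0,-0.2,0,5.5, 0,0,0,0,2.8, 0,0,0,0,2.8, 0,0,0,0,2.8, 0,0,0,0,2.8, 0,0,0,0,2.8]' 40
python3 -m handwheel '[0,0,-0.5,0,2.8, 0,0,-1,0,2.8, 0,0,-1.5,0,2.8, 0,0,-1.5,0,2.8, 0,0,-1.5,0,2.8, 0,0,-1.5,0,2.8, 0,0,-1.5,0,2.8, 0,0,-1.5,0,2.8, 0,0,-1,0,2.8, 0,0,0,0,2.8]'
python3 go.py p1 .09;  python3 look.py d3
```

```text
clock: 17.75
eef_pos: [0.5067, -0.1372, 0.0384]
ee_rot: [0.11, 3.084, -0.027]
ft_force: [-0.1, 0.1, -0.3]
width: 0.0305
clock: 18.75
eef_pos: [0.5017, -0.1343, 0.1678]
ee_rot: [0.108, 3.077, -0.032]
ft_force: [0.1, 0.3, -0.4]
width: 0.0305
t 18.75 tcp [ 0.5017 -0.1343  0.1678] toolx [-0.9956  0.0693 -0.0634] z [ 0.0619 -0.0228 -0.9978] F [ 0.0593  0.2665 -0.3683] w 0.0305 q [ 0.8051  0.2463 -0.7265  1.9544  0.2213  0.9483  1.4752]
turn deg -14.87 shift now cm [-5.93 29.09  7.63]
after turn cm -13.65 26.33 7.78
t 18.75 tcp [ 0.5017 -0.1343  0.1678] toolx [-0.9956  0.0693 -0.0634] z [ 0.0619 -0.0228 -0.9978] F [ 0.0593  0.2665 -0.3683] w 0.0305 q [ 0.8051  0.2463 -0.7265  1.9544  0.2213  0.9483  1.4752]
```

View pics/d3.png

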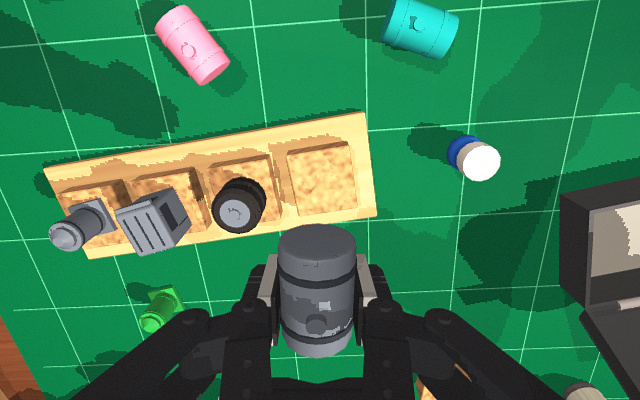

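```bash
python3 -m handwheel '[0,0,0,-7.5,2.8, 0,0,0,-7.3,2.8]' | sed -n 2,3p; python3 go.py p1 .09;  python3 -m handwheel '[-1,2,0,0,2.8, -2,4,0,0,2.8, -2,4,0,0,2.8, -2,4,0,0,2.8, -2,4,0,0,2.8, -2,4,0,0,2.8, -1,2,0,0,2.8, 0,0,0,0,2.8]'; python3 go.py p1 .09
```

```text
eef_pos: [0.5004, -0.1342, 0.1665]
ee_rot: [-0.303, 3.069, -0.044]
t 19.0 tcp [ 0.5004 -0.1342  0.1665] toolx [-0.979  -0.1964 -0.054 ] z [ 0.0596 -0.0227 -0.998 ] F [ 0.736  -0.2463 -1.668 ] w 0.0307 q [ 0.8413  0.255  -0.7702  1.9558  0.2385  0.9519  1.7266]
turn deg 0.45 shift now cm [-13.53  26.45   7.5 ]
after turn cm -13.76 26.29 7.65
clock: 19.8
eef_pos: [0.5696, 0.1305, 0.1571]
ee_rot: [-0.296, 3.083, -0.039]
ft_force: [-0.5, 0.5, 0.0]
width: 0.0305
t 19.8 tcp [0.5696 0.1305 0.1571] toolx [-0.9807 -0.1908 -0.0419] z [ 0.0468 -0.0211 -0.9987] F [-0.4871  0.5179  0.0244] w 0.0305 q [ 0.3213  0.4252 -0.8157  1.7979  0.401   1.0443  1.1157]
turn deg 0.12 shift now cm [-1.67  1.81  6.73]
after turn cm -1.95 1.61 6.71
```

```bash
python3 -m handwheel '[-0.9,1,1,0,2.8, -0.7,0.8,2,0,2.8, 0,0,2,0,2.8, 0,0,1.3,0,2.8, 0,0,0,0,2.8]' | sed -n 1,1p; python3 go.py p1 .012; python3 look.py d4
```

```text
clock: 20.3
t 20.3 tcp [0.5831 0.1449 0.0889] toolx [-0.9815 -0.1883 -0.0349] z [ 0.0406 -0.0265 -0.9988] F [-0.2357 -0.8125 -0.0912] w 0.031 q [ 0.2405  0.5365 -0.7601  1.8102  0.4973  0.959   1.0232]
turn deg -0.02 shift now cm [-0.06  0.71  7.67]
after turn cm -0.33 0.45 7.69
t 20.3 tcp [0.5831 0.1449 0.0889] toolx [-0.9815 -0.1883 -0.0349] z [ 0.0406 -0.0265 -0.9988] F [-0.2357 -0.8125 -0.0912] w 0.031 q [ 0.2405  0.5365 -0.7601  1.8102  0.4973  0.959   1.0232]
```

View pics/d4.png

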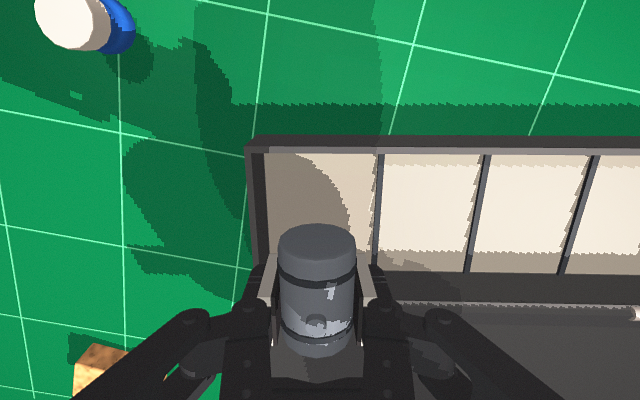

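```bash
python3 -m handwheel '[0,0.4,1,0,2.8, 0,0.3,1.5,0,2.8, 0,0,1.5,0,2.8, 0,0,1.2,0,2.8, 0,0,0.6,0,2.8, 0,0,0,0,2.8]' | sed -n 1,1p; python3 go.py p1 .012
```

```text
clock: 20.95
t 20.95 tcp [0.586  0.1495 0.0282] toolx [-0.9818 -0.1862 -0.0385] z [ 0.0442 -0.0268 -0.9987] F [-0.7903  0.4782 -0.0141] w 0.0309 q [ 0.1893  0.6174 -0.7063  1.8395  0.5775  0.8626  0.951 ]
turn deg -0.15 shift now cm [0.09 0.1  1.62]
after turn cm 0.03 0.05 1.62
```

```bash
python3 -m handwheel '[0.1,0.1,0.6,0,2.8, 0,0,0.5,0,2.8, 0,0,0.3,0,2.8, 0,0,0.1,0,2.8, 0,0,0,0,2.8]' | sed -n 1,1p; python3 go.py p1 .012
```

```text
clock: 21.45
t 21.45 tcp [0.5862 0.1503 0.0127] toolx [-0.9817 -0.1862 -0.0403] z [ 0.0459 -0.0263 -0.9986] F [-0.7942  0.4232 -0.5961] w 0.0304 q [ 0.1767  0.6379 -0.6915  1.8467  0.5988  0.8366  0.9325]
turn deg -0.15 shift now cm [ 0.07 -0.03  0.07]
after turn cm 0.07 -0.03 0.07
```

```bash
python3 -m handwheel '[0,0,0.15,0,2.8, 0,0,0.15,0,2.8, 0,0,0,0,2.8]' | sed -n 1,4p;  python3 -m handwheel '[0,0,0,0,3.6, 0,0,0,0,4.4, 0,0,0,0,5, 0,0,-1,0,5, 0,0,-2,0,5, 0,0,-2.5,0,5, 0,0,-2.5,0,5, 0,0,-2.5,0,5, 0,0,-1.5,0,5, 0,0,0,0,5]' ; python3 look.py d5
```

```text
clock: 21.75
eef_pos: [0.587, 0.1504, 0.0102]
ee_rot: [-0.288, 3.083, -0.047]
ft_force: [0.2, 1.1, -0.6]
clock: 22.75
eef_pos: [0.5811, 0.1546, 0.1382]
ee_rot: [-0.29, 3.081, -0.046]
ft_force: [0.7, 0.7, -0.7]
width: 0.05
t 22.75 tcp [0.5811 0.1546 0.1382] toolx [-0.9813 -0.1873 -0.0434] z [ 0.049  -0.0254 -0.9985] F [ 0.6623  0.7462 -0.6993] w 0.05 q [ 0.2556  0.4761 -0.7969  1.7752  0.4455  1.0327  1.048 ]
```

View pics/d5.png

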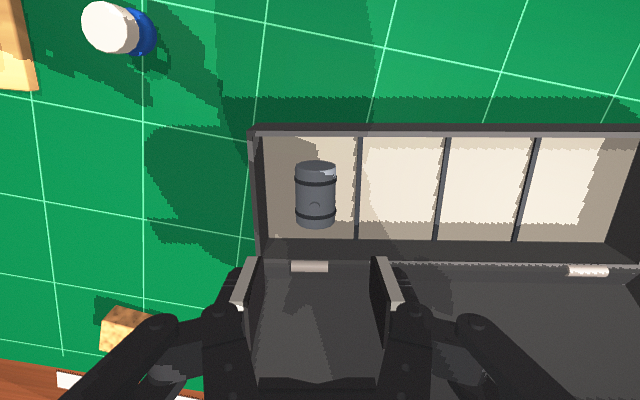

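The tank stands upright at (315,195), mid-compartment in the right-hand bay. Next are the tyres.

```bash
python3 -m handwheel '[0,0,-2,4.9,5.5, 0,0,-2,0,5.5]' | sed -n 1,1p; python3 go.py tyres .12
```

```text
clock: 23.0
t 23.0 tcp [0.5756 0.1532 0.1728] toolx [-0.9945 -0.0991 -0.0349] z [ 0.0379 -0.0285 -0.9989] F [ 1.0333  0.5319 -0.0667] w 0.0549 q [ 0.2616  0.4304 -0.7981  1.746   0.3914  1.0968  1.0014]
turn deg -0.33 shift now cm [  9.67 -34.67   6.06]
after turn cm 9.69 -34.79 5.28
```

```bash
python3 -m handwheel '[0.6,-2,0,0,5.5, 1.1,-4,0,0,5.5, 1.1,-4,0,0,5.5, 1.1,-4,0,0,5.5, 1.1,-4,0,0,5.5, 1.1,-4,0,0,5.5, 1.1,-4,0,0,5.5, 1.1,-4,0,0,5.5, 0.9,-3,0,0,5.5, 0,0,0,0,5.5]' | sed -n 1,1p; python3 go.py tyres .12;python3 look.py e1 tyres:.032
```

```text
clock: 24.0
t 24.0 tcp [ 0.5076 -0.1961  0.1672] toolx [-0.9946 -0.1021 -0.0178] z [ 0.0201 -0.0212 -0.9996] F [-0.5389  0.06    0.0573] w 0.055 q [ 0.8796  0.3205 -0.72    1.8703  0.2667  1.0187  1.7212]
turn deg -0.16 shift now cm [-0.62 -0.63  4.75]
after turn cm -0.7 -0.74 4.72
t 24.0 tcp [ 0.5076 -0.1961  0.1672] toolx [-0.9946 -0.1021 -0.0178] z [ 0.0201 -0.0212 -0.9996] F [-0.5389  0.06    0.0573] w 0.055 q [ 0.8796  0.3205 -0.72    1.8703  0.2667  1.0187  1.7212]
tyres 0.7 [312. 192.] [ 0.5146 -0.2037]
tyres 0.32 [162. 184.] [ 0.5215 -0.3328]
```

View pics/e1.png

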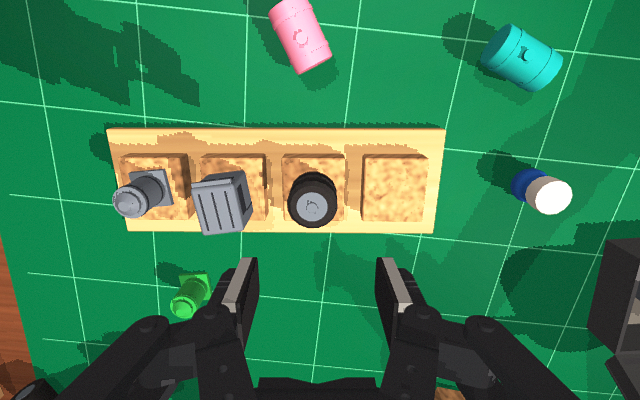

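The tyres stand at (312,200) untouched, with the cab at (222,203) and the cleaner at (140,195).

```bash
python3 -m handwheel '[-0.3,-0.3,1,0,5.5, -0.3,-0.3,2,0,5.5, 0,0,2,0,5.5, 0,0,2,0,5.5, 0,0,1,0,5.5, 0,0,0,0,5.5]' | sed -n 1,1p; python3 go.py tyres .038
```

```text
clock: 24.7
t 24.7 tcp [ 0.5202 -0.1871  0.0811] toolx [-0.992  -0.1247 -0.0191] z [ 0.0209 -0.0128 -0.9997] F [-0.2625 -0.667  -0.0952] w 0.0549 q [ 0.808   0.4494 -0.6779  1.9247  0.3764  0.8698  1.6332]
turn deg 1.15 shift now cm [ 0.75 -1.41  4.32]
after turn cm 0.64 -1.49 4.31
```

```bash
python3 -m handwheel '[0.2,-0.4,0,0.6,5.5, 0.2,-0.5,0,0.5,5.5, 0.2,-0.4,0,0,5.5, 0,0,0,0,5.5]' | sed -n 1,1p; python3 go.py tyres .038
```

```text
clock: 25.1
t 25.1 tcp [ 0.5173 -0.2009  0.0832] toolx [-0.9941 -0.1063 -0.0225] z [ 0.0241 -0.014  -0.9996] F [-0.5532 -0.3623  0.1256] w 0.0551 q [ 0.8293  0.4465 -0.6723  1.9211  0.3714  0.8695  1.6452]
turn deg 0.09 shift now cm [ 0.31 -0.08  4.51]
after turn cm 0.2 -0.15 4.52
```

```bash
python3 -m handwheel '[0.2,-0.1,0.7,0,5.5, 0,-0.1,1,0,5.5, 0,-0.1,1,0,5.5, 0,-0.1,0.6,0,5.5, 0,0,0,0,5.5]' | sed -n 1,1p; python3 go.py tyres .038
```

```text
clock: 25.6
t 25.6 tcp [ 0.5164 -0.2069  0.0478] toolx [-0.9942 -0.1048 -0.0233] z [ 0.025  -0.0148 -0.9996] F [0.4781 0.029  0.1105] w 0.0549 q [ 0.8111  0.497  -0.641   1.9418  0.4187  0.8059  1.6157]
turn deg 0.0 shift now cm [0.07 0.45 0.98]
after turn cm 0.05 0.43 0.98
```

```bash
python3 -m handwheel '[0,0.25,0.2,0,5.5, 0,0.15,0.4,0,5.5, 0,0,0.3,0,5.5, 0,0,0,0,5.5]' | sed -n 1,1p; python3 go.py tyres .038; python3 look.py e2
```

```text
clock: 26.0
t 26.0 tcp [ 0.5165 -0.202   0.0378] toolx [-0.9941 -0.1058 -0.0233] z [ 0.0249 -0.0141 -0.9996] F [-0.6992  0.9382  0.6741] w 0.0548 q [ 0.7969  0.5094 -0.6337  1.9512  0.432   0.7868  1.5969]
turn deg 0.06 shift now cm [ 0.11 -0.05 -0.02]
after turn cm 0.11 -0.05 -0.02
t 26.0 tcp [ 0.5165 -0.202   0.0378] toolx [-0.9941 -0.1058 -0.0233] z [ 0.0249 -0.0141 -0.9996] F [-0.6992  0.9382  0.6741] w 0.0548 q [ 0.7969  0.5094 -0.6337  1.9512  0.432   0.7868  1.5969]
```

View pics/e2.png

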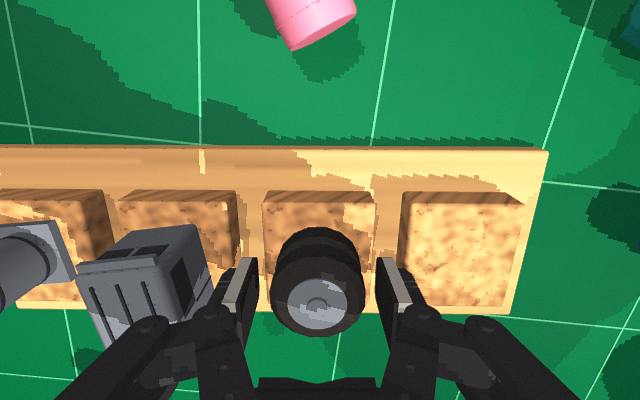

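The tyres are between the pads at (318,280), and the cab at (145,290) is not touched. Gripping and lifting.

```bash
python3 -m handwheel '[0,0,0,0,3.5, 0,0,0,0,3.5, 0,0,0,0,3.5, 0,0,0,0,3.5, 0,0,0,0,3.5]' 40
python3 -m handwheel '[0,0,-0.5,0,3.5, 0,0,-1,0,3.5, 0,0,-1.5,0,3.5, 0,0,-2,0,3.5, 0,0,-2,0,3.5, 0,0,-2,0,3.5, 0,0,-2,-2.5,3.5, 0,0,-1,-2.5,3.5, 0,0,0,0,3.5]'
python3 go.py p2 .09;  python3 look.py e3
```

```text
clock: 26.55
eef_pos: [0.5171, -0.2023, 0.0387]
ee_rot: [-0.164, 3.111, -0.025]
ft_force: [-0.1, 0.3, -0.2]
width: 0.0386
clock: 27.45
eef_pos: [0.5152, -0.1998, 0.1721]
ee_rot: [-0.307, 3.096, -0.033]
ft_force: [-0.5, -0.3, 0.0]
width: 0.0386
t 27.45 tcp [ 0.5152 -0.1998  0.1721] toolx [-0.9801 -0.1965 -0.028 ] z [ 0.0322 -0.018  -0.9993] F [-0.4639 -0.2506  0.0482] w 0.0386 q [ 0.9046  0.3299 -0.7473  1.8535  0.2746  1.0233  1.8157]
turn deg 0.45 shift now cm [-13.58  40.11   7.64]
after turn cm -13.5 40.03 8.21
t 27.45 tcp [ 0.5152 -0.1998  0.1721] toolx [-0.9801 -0.1965 -0.028 ] z [ 0.0322 -0.018  -0.9993] F [-0.4639 -0.2506  0.0482] w 0.0386 q [ 0.9046  0.3299 -0.7473  1.8535  0.2746  1.0233  1.8157]
```

View pics/e3.png

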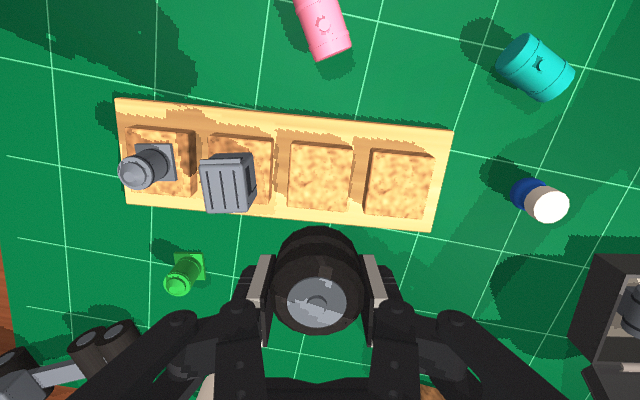

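```bash
python3 -m handwheel '[-0.7,2,0,0.4,3.5, -1.35,4,0,0,3.5, -1.35,4,0,0,3.5, -1.35,4,0,0,3.5, -1.35,4,0,0,3.5, -1.35,4,0,0,3.5, -1.35,4,0,0,3.5, -1.35,4,0,0,3.5, -1.35,4,0,0,3.5, -1.2,3.5,0,0,3.5, -0.7,2,0,0,3.5, 0,0,0,0,3.5]' | sed -n 1,1p; python3 go.py p2 .09
```

```text
clock: 28.7
t 28.7 tcp [0.5726 0.2248 0.1592] toolx [-0.9853 -0.17   -0.0169] z [ 0.0204 -0.0187 -0.9996] F [ 0.5826 -0.8456 -0.0096] w 0.0385 q [ 0.147   0.4989 -0.8157  1.6976  0.4283  1.1182  0.9431]
turn deg -1.1 shift now cm [ 0.28 -0.44  6.92]
after turn cm 0.18 -0.59 6.92
```

```bash
python3 -m handwheel '[0.2,-0.4,1,-1.1,3.5, 0,0,1.5,0,3.5, 0,0,2,0,3.5, 0,0,1.5,0,3.5, 0,0,1,0,3.5, 0,0,0,0,3.5]' | sed -n 1,1p; python3 go.py p2 .012
```

```text
clock: 29.3
t 29.3 tcp [0.5711 0.2086 0.0803] toolx [-0.9834 -0.1813 -0.0089] z [ 0.0141 -0.0272 -0.9995] F [-0.1823 -0.0638  0.0794] w 0.0382 q [ 0.1312  0.5788 -0.7668  1.774   0.5081  0.9933  0.9095]
turn deg -0.44 shift now cm [-0.2   1.17  6.8 ]
after turn cm -0.27 0.96 6.83
```

```bash
python3 -m handwheel '[-0.1,0.4,0,-0.4,3.5, -0.1,0.5,0.7,0,3.5, 0,0.1,1,0,3.5, 0,0,0.7,0,3.5, 0,0,0,0,3.5]' | sed -n 1,1p; python3 go.py p2 .012; python3 look.py e4
```

```text
clock: 29.8
t 29.8 tcp [0.5729 0.2195 0.0556] toolx [-0.9821 -0.1882 -0.0119] z [ 0.0171 -0.0258 -0.9995] F [-0.2131 -1.2211 -0.0617] w 0.0387 q [ 0.0986  0.6164 -0.7479  1.778   0.5413  0.9575  0.878 ]
turn deg -0.04 shift now cm [0.17 0.05 4.35]
after turn cm 0.12 -0.07 4.36
t 29.8 tcp [0.5729 0.2195 0.0556] toolx [-0.9821 -0.1882 -0.0119] z [ 0.0171 -0.0258 -0.9995] F [-0.2131 -1.2211 -0.0617] w 0.0387 q [ 0.0986  0.6164 -0.7479  1.778   0.5413  0.9575  0.878 ]
```

View pics/e4.png

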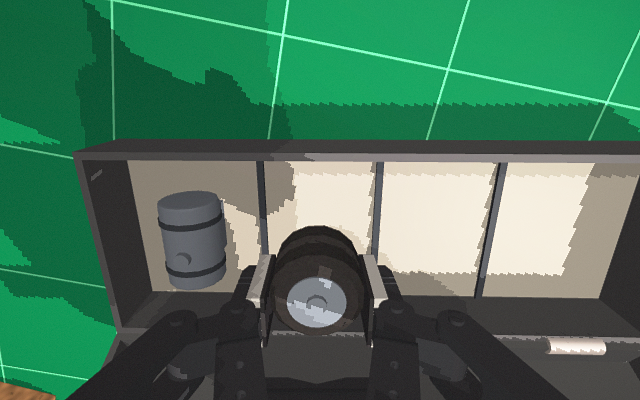

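The tyres are above the second bay from the right, beside the tank at (190,240). Lowering.

```bash
python3 -m handwheel '[0.1,0,0.8,0,3.5, 0,0,1,0,3.5, 0,0,1,0,3.5, 0,0,0.7,0,3.5, 0,0,0.3,0,3.5, 0,0,0,0,3.5]' | sed -n 1,1p; python3 go.py p2 .0105
```

```text
clock: 30.45
t 30.45 tcp [0.5729 0.2181 0.0145] toolx [-0.9821 -0.1878 -0.0123] z [ 0.0175 -0.0258 -0.9995] F [ 0.5246  0.2496 -0.5585] w 0.0384 q [ 0.075   0.6675 -0.7131  1.8002  0.5897  0.893   0.8417]
turn deg -0.06 shift now cm [0.09 0.08 0.4 ]
after turn cm 0.08 0.06 0.4
```

```bash
python3 -m handwheel '[0.1,0.1,0.2,0,3.5, 0,0,0.2,0,3.5, 0,0,0,0,3.5]' | sed -n 1,4p;  python3 -m handwheel '[0,0,0,0,4.4, 0,0,0,0,5, 0,0,0,0,5, 0,0,-1,0,5, 0,0,-2,0,5, 0,0,-2.5,0,5, 0,0,-2.5,0,5, 0,0,-2.5,0,5, 0,0,-2.5,0,5, 0,0,-2.5,0,5, 0,0,-1.5,0,5, 0,0,0,0,5]' ; python3 look.py e5; python3 go.py cab .12
```

```text
clock: 30.75
eef_pos: [0.5721, 0.2194, 0.0109]
ee_rot: [-0.295, 3.111, -0.042]
ft_force: [0.2, 0.4, -0.7]
clock: 31.95
eef_pos: [0.569, 0.2249, 0.1931]
ee_rot: [-0.297, 3.107, -0.04]
ft_force: [-0.9, 0.5, -0.4]
width: 0.05
t 31.95 tcp [0.569  0.2249 0.1931] toolx [-0.9817 -0.1894 -0.0178] z [ 0.0227 -0.0237 -0.9995] F [-0.8802  0.509  -0.4462] w 0.05 q [ 0.1614  0.4613 -0.8376  1.6704  0.4021  1.1754  0.9795]
t 32.0 tcp [0.5685 0.2246 0.1919] toolx [-0.9817 -0.1895 -0.016 ] z [ 0.021  -0.0243 -0.9995] F [-0.566  -0.6379  0.474 ] w 0.0501 q [ 0.1612  0.4624 -0.837   1.6718  0.4024  1.1749  0.9793]
turn deg -3.0 shift now cm [ 14.   -47.93   8.3 ]
after turn cm 16.38 -47.35 7.19
```

View pics/e5.png

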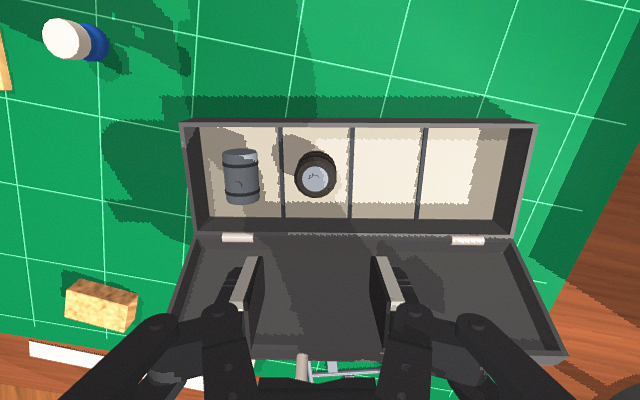

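The tank (241,176) and tyres (315,176) both stand in the middle of their bays. On to the cab.

```bash
python3 -m handwheel '[0,0,0,-3,5.5, 0.7,-2,0,0,5.5, 1.35,-3.8,0,0,5.5, 1.35,-3.8,0,0,5.5, 1.35,-3.8,0,0,5.5, 1.35,-3.8,0,0,5.5, 1.35,-3.8,0,0,5.5, 1.35,-3.8,0,0,5.5, 1.35,-3.8,0,0,5.5, 1.35,-3.8,0,0,5.5, 1.35,-3.8,0,0,5.5, 1.35,-3.8,0,0,5.5, 1.35,-3.8,0,0,5.5, 0.8,-2,0,0,5.5, 0,0,0,0,5.5]' | sed -n 1,1p; python3 go.py cab .12
```

```text
clock: 33.5
t 33.5 tcp [ 0.5046 -0.2801  0.178 ] toolx [-0.9692 -0.2455  0.0207] z [-0.0172 -0.0164 -0.9997] F [-0.6882  0.1831 -0.1826] w 0.0552 q [ 0.9878  0.3931 -0.7225  1.7565  0.3093  1.115   1.9804]
turn deg 0.29 shift now cm [-2.01  0.18  5.75]
after turn cm -1.89 0.12 5.8
```

```bash
python3 -m handwheel '[-0.7,0,1,0.3,5.5, -0.9,0.1,1.5,0,5.5, -0.4,0,1.5,0,5.5, 0,0,1,0,5.5, 0,0,0,0,5.5]' | sed -n 1,1p; python3 go.py cab .039; python3 look.py f1 cab:.032
```

```text
clock: 34.0
t 34.0 tcp [ 0.5237 -0.2667  0.1191] toolx [-0.9684 -0.2483  0.0241] z [-0.0224 -0.0096 -0.9997] F [-0.5323 -1.1566 -0.8258] w 0.0551 q [ 0.9221  0.4824 -0.6977  1.7802  0.3731  1.0315  1.9008]
turn deg 0.46 shift now cm [ 0.1  -0.67  8.02]
after turn cm 0.29 -0.7 8.01
t 34.0 tcp [ 0.5237 -0.2667  0.1191] toolx [-0.9684 -0.2483  0.0241] z [-0.0224 -0.0096 -0.9997] F [-0.5323 -1.1566 -0.8258] w 0.0551 q [ 0.9221  0.4824 -0.6977  1.7802  0.3731  1.0315  1.9008]
cab 0.72 [311. 206.] [ 0.5217 -0.2729]
```

View pics/f1.png

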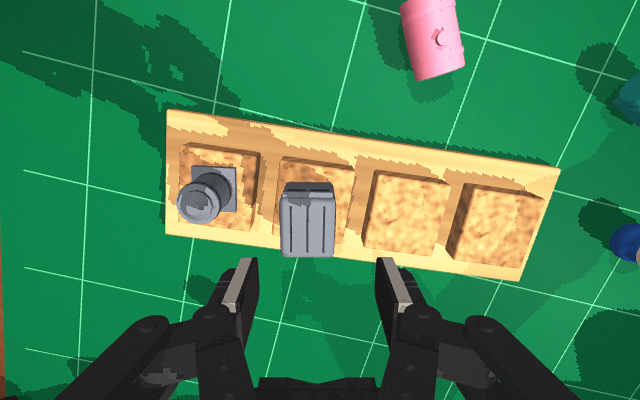

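The cab is at (308,220), square to the jaws. The cleaner is at (205,195), its foot turned much like the cab.

```bash
python3 -m handwheel '[0.1,-0.4,0,0.4,5.5, 0,-0.3,1,0,5.5, 0,0,1.2,0,5.5, 0,0,1,0,5.5, 0,0,0.5,0,5.5, 0,0,0,0,5.5]' | sed -n 1,1p; python3 go.py cab .039
```

```text
clock: 34.7
t 34.7 tcp [ 0.5251 -0.2771  0.0824] toolx [-0.9709 -0.2384  0.0204] z [-0.0177 -0.0136 -0.9998] F [ 1.0935  0.2438 -0.6483] w 0.0551 q [ 0.9106  0.5313 -0.6696  1.7988  0.415   0.9665  1.8738]
turn deg -0.13 shift now cm [0.08 0.37 4.34]
after turn cm 0.16 0.33 4.34
```

```bash
python3 -m handwheel '[0.1,0.3,0.5,0,5.5, 0,0,1,0,5.5, 0,0,1.2,0,5.5, 0,0,1,0,5.5, 0,0,0.4,0,5.5, 0,0,0,0,5.5]' | sed -n 1,1p; python3 go.py cab .039; python3 look.py f2
```

```text
clock: 35.3
t 35.3 tcp [ 0.5223 -0.2744  0.0374] toolx [-0.9708 -0.2388  0.0207] z [-0.0181 -0.0131 -0.9998] F [-0.3118  0.6585  0.8957] w 0.0547 q [ 0.8855  0.5841 -0.6396  1.8344  0.4626  0.8881  1.8327]
turn deg -0.1 shift now cm [-0.04  0.   -0.16]
after turn cm -0.04 0.0 -0.16
t 35.3 tcp [ 0.5223 -0.2744  0.0374] toolx [-0.9708 -0.2388  0.0207] z [-0.0181 -0.0131 -0.9998] F [-0.3118  0.6585  0.8957] w 0.0547 q [ 0.8855  0.5841 -0.6396  1.8344  0.4626  0.8881  1.8327]
```

View pics/f2.png

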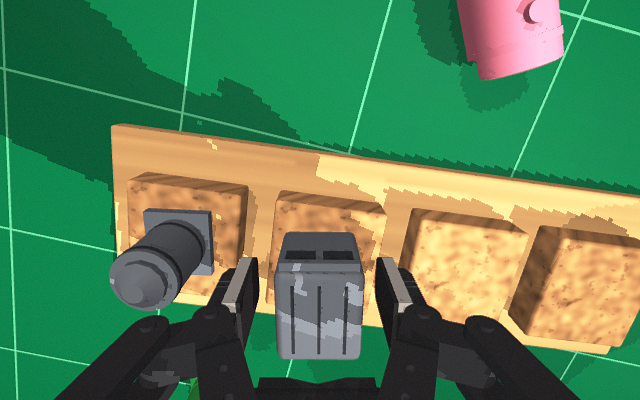

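The cab is centred between the pads at (320,290), and the cleaner is clear of the left finger. Gripping and lifting.

```bash
python3 -m handwheel '[0,0,-0.2,0,5, 0,0,0,0,3, 0,0,0,0,3, 0,0,0,0,3, 0,0,0,0,3, 0,0,0,0,3]' 40
python3 -m handwheel '[0,0,-0.5,0,3, 0,0,-1,0,3, 0,0,-1.5,0,3, 0,0,-2,0,3, 0,0,-2,0,3, 0,0,-2,0,3, 0,0,-2,1.5,3, 0,0,-1,1.5,3, 0,0,0,0,3]'
python3 go.py p3 .09;  python3 look.py f3
```

```text
clock: 35.95
eef_pos: [0.5238, -0.2749, 0.0416]
ee_rot: [0.376, -3.102, 0.02]
ft_force: [0.4, 0.0, -1.3]
width: 0.0332
clock: 36.85
eef_pos: [0.5272, -0.2726, 0.1743]
ee_rot: [0.293, -3.116, 0.026]
ft_force: [-0.1, -0.8, -0.3]
width: 0.0339
t 36.85 tcp [ 0.5272 -0.2726  0.1743] toolx [-0.9824 -0.1863  0.0128] z [-0.0097 -0.0174 -0.9998] F [-0.1458 -0.8382 -0.2791] w 0.0339 q [ 0.9406  0.4205 -0.7087  1.7266  0.3224  1.1138  1.8872]
turn deg -0.15 shift now cm [-13.6   54.58   7.42]
after turn cm -13.63 54.43 8.43
t 36.85 tcp [ 0.5272 -0.2726  0.1743] toolx [-0.9824 -0.1863  0.0128] z [-0.0097 -0.0174 -0.9998] F [-0.1458 -0.8382 -0.2791] w 0.0339 q [ 0.9406  0.4205 -0.7087  1.7266  0.3224  1.1138  1.8872]
```

View pics/f3.png

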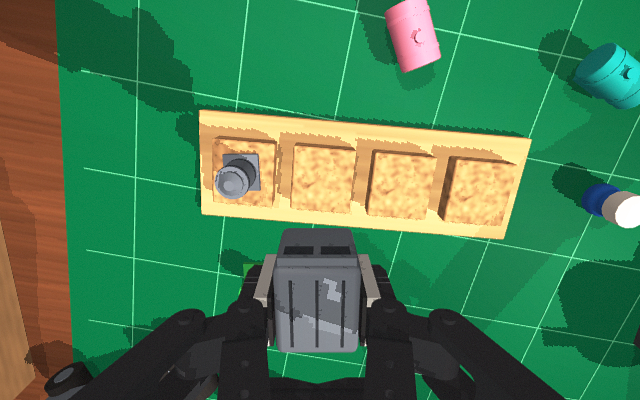

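```bash
python3 -m handwheel '[-0.5,2,0,0,3, -1,4,0,0,3, -1,4,0,0,3, -1,4,0,0,3, -1,4,0,0,3, -1,4,0,0,3, -1,4,0,0,3, -1,4,0,0,3, -1,4,0,0,3, -1,4,0,0,3, -1,4,0,0,3, -1,4,0,0,3, -1,4,0,0,3, -0.8,3,0,0,3, -0.3,1.3,0,0,3, 0,0,0,0,3]' | sed -n 1,1p; python3 go.py p3 .09
```

```text
clock: 38.5
t 38.5 tcp [0.5497 0.3003 0.1441] toolx [-0.982  -0.1839  0.0437] z [-0.0407 -0.0201 -0.999 ] F [-0.0496 -0.4505  0.0182] w 0.0334 q [ 0.0103  0.5717 -0.8136  1.635   0.4275  1.1728  0.8462]
turn deg -0.28 shift now cm [-0.78 -1.33  5.4 ]
after turn cm -0.54 -1.4 5.41
```

```bash
python3 -m handwheel '[-0.4,-0.6,0.5,-0.3,3, -0.3,-0.6,1.3,0,3, 0,0,1.5,0,3, 0,0,1.3,0,3, 0,0,0.6,0,3, 0,0,0,0,3]' | sed -n 1,1p; python3 go.py p3 .0135
```

```text
clock: 39.1
t 39.1 tcp [0.5585 0.2755 0.0842] toolx [-0.9827 -0.1783  0.0493] z [-0.0447 -0.0297 -0.9986] F [-0.1321  0.3878  0.4323] w 0.0336 q [ 0.0203  0.6319 -0.7735  1.6854  0.4812  1.0839  0.8401]
turn deg -0.6 shift now cm [-0.47  1.33  7.03]
after turn cm -0.14 1.18 7.07
```

```bash
python3 -m handwheel '[-0.2,0.5,0,-0.5,3, -0.1,0.6,0.7,0,3, 0,0.1,1,0,3, 0,0,1,0,3, 0,0,0,0,3]' | sed -n 1,1p; python3 go.py p3 .0135; python3 look.py f4
```

```text
clock: 39.6
t 39.6 tcp [0.5581 0.2898 0.0555] toolx [-0.9808 -0.1892  0.0475] z [-0.0431 -0.0278 -0.9987] F [-0.6142 -0.9336 -0.1112] w 0.0334 q [-0.0147  0.674  -0.7563  1.6891  0.5128  1.0443  0.8122]
turn deg 0.03 shift now cm [-0.11 -0.14  4.21]
after turn cm 0.09 -0.23 4.2
t 39.6 tcp [0.5581 0.2898 0.0555] toolx [-0.9808 -0.1892  0.0475] z [-0.0431 -0.0278 -0.9987] F [-0.6142 -0.9336 -0.1112] w 0.0334 q [-0.0147  0.674  -0.7563  1.6891  0.5128  1.0443  0.8122]
```

View pics/f4.png

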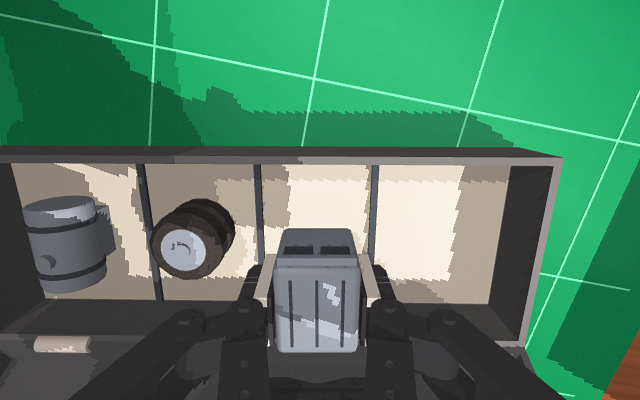

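The cab is over the third bay, with the tyres (190,240) and tank (65,245) standing undisturbed. Lowering.

```bash
python3 -m handwheel '[0,-0.1,0.8,0,3, 0,-0.1,1,0,3, 0,0,1,0,3, 0,0,0.5,0,3, 0,0,0.3,0,3, 0,0,0,0,3]' | sed -n 1,1p; python3 go.py p3 .0135
```

```text
clock: 40.25
t 40.25 tcp [0.5575 0.2863 0.017 ] toolx [-0.981  -0.1884  0.0466] z [-0.0421 -0.0275 -0.9987] F [-0.1647 -0.1124 -0.561 ] w 0.0337 q [-0.0278  0.7171 -0.7291  1.7143  0.5508  0.9825  0.7878]
turn deg -0.02 shift now cm [-0.04  0.11  0.35]
after turn cm -0.03 0.1 0.35
```

```bash
python3 -m handwheel '[0,0.1,0.2,0,3, 0,0,0.15,0,3, 0,0,0.1,0,3, 0,0,0,0,3]' | sed -n 1,4p;  python3 -m handwheel '[0,0,0,0,4, 0,0,0,0,4.8, 0,0,0,0,5, 0,0,-1,0,5, 0,0,-2,0,5, 0,0,-2.5,0,5, 0,0,-2.5,0,5, 0,0,-2.5,0,5, 0,0,-2.5,0,5, 0,0,-2.5,0,5, 0,0,-1.5,0,5, 0,0,0,0,5]' ; python3 look.py f5; python3 go.py cleaner .12
```

```text
clock: 40.65
eef_pos: [0.5578, 0.2878, 0.0134]
ee_rot: [0.294, -3.084, 0.035]
ft_force: [0.6, 0.9, -1.1]
clock: 41.85
eef_pos: [0.5648, 0.2938, 0.195]
ee_rot: [0.297, -3.087, 0.032]
ft_force: [-1.4, 0.1, 0.6]
width: 0.0497
t 41.85 tcp [0.5648 0.2938 0.195 ] toolx [-0.9809 -0.19    0.0419] z [-0.038  -0.0245 -0.999 ] F [-1.3608  0.0883  0.6366] w 0.0497 q [ 0.0289  0.5412 -0.8282  1.557   0.4011  1.2708  0.8974]
t 41.9 tcp [0.5643 0.2934 0.1938] toolx [-0.9808 -0.1903  0.0435] z [-0.0394 -0.0255 -0.9989] F [ 0.8154 -0.2865  0.1118] w 0.0498 q [ 0.0286  0.5421 -0.8276  1.5585  0.4013  1.2703  0.8973]
turn deg 4.96 shift now cm [ 15.57 -61.49   9.14]
after turn cm 10.51 -62.78 7.38
```

View pics/f5.png

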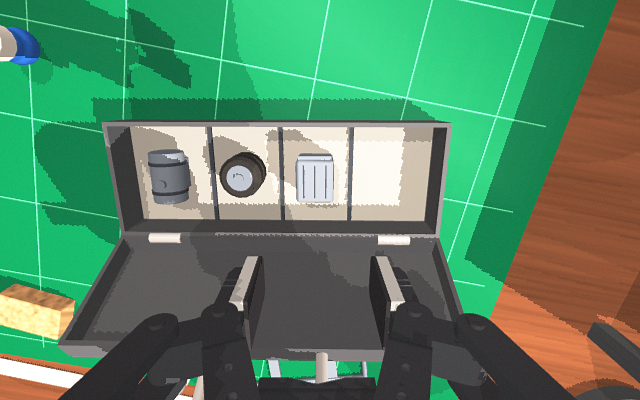

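The cab (315,180) is mid-bay. Only the fourth bay is empty. Now the cleaner.

```bash
sed -i 's/"cleaner":(.5263,-.3415,.105)/"cleaner":(.5263,-.3415,.20)/' go.py; python3 -m handwheel '[0.5,-2,0,0,5.5, 1,-4,0,0,5.5, 1,-4,0,0,5.5, 1,-4,0,0,5.5, 1,-4,0,0,5.5, 1,-4,0,0,5.5, 1,-4,0,0,5.5, 1,-4,0,0,5.5, 1,-4,0,0,5.5, 1,-4,0,0,5.5, 1,-4,0,0,5.5, 1,-4,0,0,5.5, 1,-4,0,0,5.5, 1,-4,0,0,5.5, 1,-4,0,0,5.5, 0.7,-3,0,0,5.5, 0,0,0,0,5.5]' | sed -n 1,1p; python3 go.py cleaner .12
```

```text
clock: 43.6
t 43.6 tcp [ 0.5134 -0.361   0.1816] toolx [-0.9771 -0.1945  0.0867] z [-0.0849 -0.0178 -0.9962] F [-0.18    0.553   0.6099] w 0.0549 q [ 0.9881  0.5031 -0.6629  1.5854  0.3693  1.2452  2.0079]
turn deg -0.2 shift now cm [-2.01  1.66  6.01]
after turn cm -1.48 1.65 6.16
```

```bash
python3 -m handwheel '[-0.5,0.5,1,0,5.5, -0.6,0.5,1,0,5.5, -0.5,0.3,1,0,5.5, 0,0,1,0,5.5, 0,0,0,0,5.5]' | sed -n 1,1p; python3 go.py cleaner .038; python3 look.py g1 cleaner:.032
```

```text
clock: 44.1
t 44.1 tcp [ 0.5223 -0.3377  0.132 ] toolx [-0.9751 -0.2018  0.0919] z [-0.0916 -0.0108 -0.9957] F [0.1602 0.1199 0.4874] w 0.0554 q [ 0.9467  0.5496 -0.6554  1.6376  0.3991  1.1696  1.9481]
turn deg 0.23 shift now cm [-1.01 -0.52  9.34]
after turn cm -0.15 -0.44 9.4
t 44.1 tcp [ 0.5223 -0.3377  0.132 ] toolx [-0.9751 -0.2018  0.0919] z [-0.0916 -0.0108 -0.9957] F [0.1602 0.1199 0.4874] w 0.0554 q [ 0.9467  0.5496 -0.6554  1.6376  0.3991  1.1696  1.9481]
cleaner 0.82 [311. 215.] [ 0.5249 -0.3419]
cleaner 0.76 [312. 328.] [ 0.6215 -0.3211]
```

View pics/g1.png

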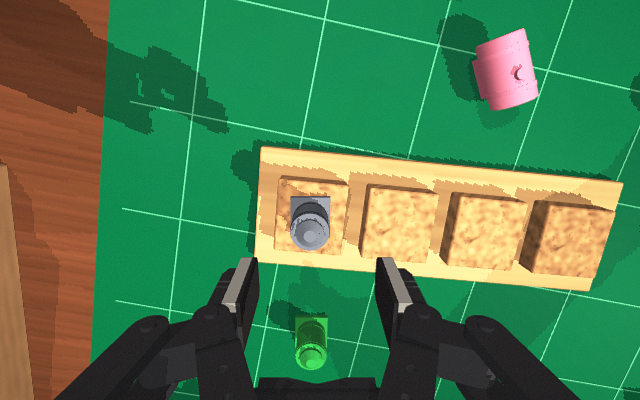

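The cleaner is at (310,225) with the green look-alike beyond at (312,345). The tool has drifted 5° out of plumb, so before gripping I'll see whether a slow sideways pass corrects it.

```bash
python3 -m handwheel '[0,2,0,0,5.5, 0,2,0,0,5.5, 0,2,0,0,5.5, 0,2,0,0,5.5, 0,2,0,0,5.5, 0,0,0,0,5.5]' | sed -n 1,1p; python3 go.py cleaner .038;python3 -m handwheel '[0,-2,0,0,5.5, 0,-2,0,0,5.5, 0,-2,0,0,5.5, 0,-2,0,0,5.5, 0,-2,0,0,5.5, 0,0,0,0,5.5]' | sed -n 1,1p; python3 go.py cleaner .038
```

```text
clock: 44.8
t 44.8 tcp [ 0.505  -0.238   0.1377] toolx [-0.9766 -0.1983  0.0837] z [-0.082  -0.0167 -0.9965] F [-0.1829  0.3882 -0.2237] w 0.055 q [ 0.8876  0.4413 -0.706   1.7936  0.3533  1.1089  1.8156]
turn deg 0.02 shift now cm [ -0.7  -10.57   9.94]
after turn cm 0.13 -10.57 9.97
clock: 45.4
t 45.4 tcp [ 0.5253 -0.3555  0.1377] toolx [-0.9789 -0.1862  0.0837] z [-0.0806 -0.0242 -0.9965] F [-0.9286  0.0948  0.4211] w 0.0552 q [ 0.9549  0.5518 -0.6459  1.616   0.4067  1.1707  1.9532]
turn deg -0.69 shift now cm [-1.04  1.43  9.91]
after turn cm -0.22 1.34 9.97
```

```bash
python3 -m handwheel '[-0.4,0.6,0.5,-0.6,5.5, -0.4,0.6,1.2,0,5.5, -0.2,0.1,1.2,0,5.5, 0,0,1.2,0,5.5, 0,0,0.5,0,5.5, 0,0,0,0,5.5]' | sed -n 1,1p; python3 go.py cleaner .038
```

```text
clock: 46.0
t 46.0 tcp [ 0.5275 -0.3396  0.0845] toolx [-0.9764 -0.1979  0.0867] z [-0.0842 -0.0206 -0.9962] F [-1.2361 -0.3924  0.199 ] w 0.055 q [ 0.9241  0.6027 -0.6311  1.6696  0.4453  1.0847  1.9064]
turn deg -0.0 shift now cm [-0.08 -0.15  4.66]
after turn cm 0.32 -0.17 4.65
```

```bash
python3 -m handwheel '[0,-0.1,0.8,0,5.5, 0,-0.1,1.2,0,5.5, 0,0,1.2,0,5.5, 0,0,0.9,0,5.5, 0,0,0.3,0,5.5, 0,0,0,0,5.5]' | sed -n 1,1p; python3 go.py cleaner .038; python3 look.py g2
```

```text
clock: 46.6
t 46.6 tcp [ 0.5238 -0.3429  0.0368] toolx [-0.9764 -0.1978  0.0868] z [-0.0843 -0.021  -0.9962] F [ 0.3759 -0.3695 -0.4358] w 0.0549 q [ 0.9129  0.6568 -0.6047  1.7012  0.4869  1.0073  1.8794]
turn deg -0.01 shift now cm [-0.1   0.08 -0.13]
after turn cm -0.11 0.08 -0.12
t 46.6 tcp [ 0.5238 -0.3429  0.0368] toolx [-0.9764 -0.1978  0.0868] z [-0.0843 -0.021  -0.9962] F [ 0.3759 -0.3695 -0.4358] w 0.0549 q [ 0.9129  0.6568 -0.6047  1.7012  0.4869  1.0073  1.8794]
```

View pics/g2.png

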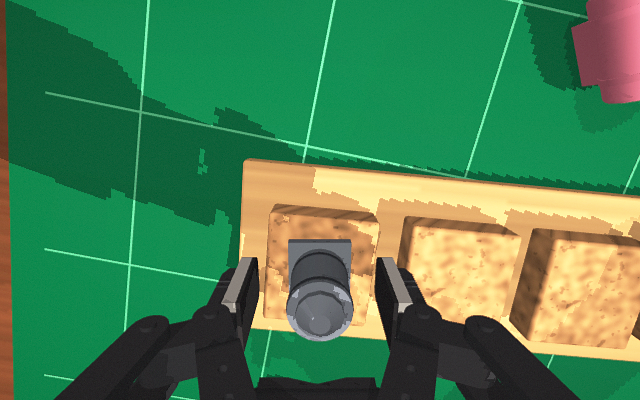

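The canister is centred between the pads at (320,290). I'll raise 3 mm so the tips clear its foot, then grip.

```bash
python3 -m handwheel '[-0.1,0.1,-0.3,0,5.5, 0,0,0,0,2.3, 0,0,0,0,2.3, 0,0,0,0,2.3, 0,0,0,0,2.3, 0,0,0,0,2.3, 0,0,0,0,2.3]' 35
python3 -m handwheel '[0,0,-0.5,0,2.3, 0,0,-1,0,2.3, 0,0,-1.5,0,2.3, 0,0,-2,0,2.3, 0,0,-2,0,2.3, 0,0,-2,0,2.3, 0,0,-2,0,2.3, 0,0,-1,0,2.3, 0,0,0,0,2.3]'
python3 go.py p4 .09;  python3 look.py g3
```

```text
clock: 47.35
eef_pos: [0.5266, -0.3421, 0.0421]
ee_rot: [0.305, -3.043, 0.023]
ft_force: [-0.0, -0.4, 0.0]
width: 0.0249
clock: 48.25
eef_pos: [0.5388, -0.3388, 0.1748]
ee_rot: [0.307, -3.049, 0.027]
ft_force: [-0.1, 0.3, -1.7]
width: 0.0248
t 48.25 tcp [ 0.5388 -0.3388  0.1748] toolx [-0.9769 -0.1986  0.0788] z [-0.0752 -0.0256 -0.9968] F [-0.1081  0.3142 -1.7073] w 0.0248 q [ 0.9368  0.5207 -0.6671  1.5774  0.3841  1.2322  1.9536]
turn deg 0.61 shift now cm [-14.96  68.07   6.64]
after turn cm -13.61 68.14 8.48
t 48.25 tcp [ 0.5388 -0.3388  0.1748] toolx [-0.9769 -0.1986  0.0788] z [-0.0752 -0.0256 -0.9968] F [-0.1081  0.3142 -1.7073] w 0.0248 q [ 0.9368  0.5207 -0.6671  1.5774  0.3841  1.2322  1.9536]
```

View pics/g3.png

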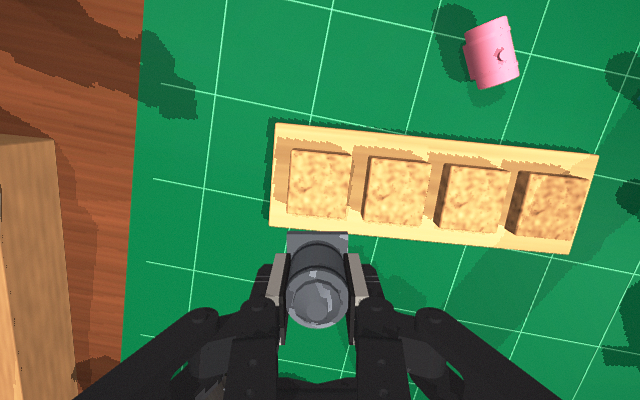

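The cleaner is held upright and all four plinths are empty. I'll carry it at a gentler pace.

```bash
python3 -m handwheel '[-0.3,1.5,0,0.3,2.3, -0.6,2.8,0,0.3,2.3, -0.6,2.8,0,0,2.3, -0.6,2.8,0,0,2.3, -0.6,2.8,0,0,2.3, -0.6,2.8,0,0,2.3, -0.6,2.8,0,0,2.3, -0.6,2.8,0,0,2.3, -0.6,2.8,0,0,2.3, -0.6,2.8,0,0,2.3, -0.6,2.8,0,0,2.3, -0.6,2.8,0,0,2.3, -0.6,2.8,0,0,2.3]' | sed -n 1,1p; python3 go.py p4 .09
```

```text
clock: 49.6
t 49.6 tcp [0.5287 0.043  0.1502] toolx [-0.9767 -0.1858  0.1078] z [-0.1066 -0.0165 -0.9942] F [1.4009 0.6216 0.0995] w 0.0248 q [ 0.4723  0.4255 -0.8045  1.8152  0.3139  1.1525  1.3095]
turn deg -0.11 shift now cm [-7.89 30.48  5.31]
after turn cm -7.34 30.49 6.02
```

```bash
python3 -m handwheel '[-0.5,2,-0.1,0,2.3, -0.5,2,-0.1,0,2.3, -0.5,2,-0.1,0,2.3, -0.5,2,-0.1,0,2.3, -0.5,2,0,0,2.3, -0.5,2,0,0,2.3, -0.5,2,0,0,2.3, -0.5,2,0,0,2.3, -0.5,2,0,0,2.3, -0.5,2,0,0,2.3, -0.5,2,0,0,2.3, -0.5,2,0,0,2.3, -0.5,1.5,0,0,2.3, 0,0,0,0,2.3]' | sed -n 1,1p; python3 go.py p4 .09
```

```text
clock: 51.0
t 51.0 tcp [0.5136 0.3293 0.1311] toolx [-0.9674 -0.2068  0.1464] z [-0.1445 -0.0247 -0.9892] F [-0.5442 -0.0909 -1.024 ] w 0.0251 q [-0.0409  0.617  -0.8168  1.6118  0.3731  1.2311  0.8452]
turn deg 1.18 shift now cm [-3.95  2.    3.59]
after turn cm -3.34 2.09 4.11
```

The tool leans 8° here, which is 3.5° more than at the grasp. I'll test whether an inward pass brings it back before lowering.

```bash
python3 -m handwheel '[2,0,-0.3,0,2.3, 2,0,-0.3,0,2.3, 2,0,-0.3,0,2.3, 2,0,-0.3,0,2.3, 0,0,0,0,2.3]' | sed -n 1,1p; python3 go.py p4 .09; python3 -m handwheel '[-1,0,0,0,2.3, -1,0,0,0,2.3, -1,0,0,0,2.3, -1,0,0,0,2.3, -1,0,0,0,2.3, -1,0,0,0,2.3, 0,0,0,0,2.3]' | sed -n 1,1p; python3 go.py p4 .09
```

```text
clock: 51.5
t 51.5 tcp [0.4293 0.308  0.1505] toolx [-0.9656 -0.2062  0.1582] z [-0.1545 -0.0339 -0.9874] F [ 0.4963  0.2316 -0.258 ] w 0.0249 q [ 0.0171  0.4728 -0.881   1.7897  0.289   1.1887  0.8223]
turn deg 1.17 shift now cm [-12.86   2.34   4.06]
after turn cm -12.0 2.58 6.05
clock: 52.2
t 52.2 tcp [0.4964 0.3187 0.1369] toolx [-0.9669 -0.1996  0.1591] z [-0.1553 -0.0346 -0.9873] F [-0.0738  0.757  -1.1407] w 0.0251 q [-0.0236  0.5875 -0.8274  1.6473  0.3548  1.2362  0.8407]
turn deg 0.78 shift now cm [-5.93  2.73  3.79]
after turn cm -5.21 2.79 4.69
```

```bash
python3 -m handwheel '[0,0,-2,0,2.3, 0,0,-3.5,0,2.3, 0,0,-3.5,0,2.3, 0,0,-2,0,2.3, 0,0,0,0,2.3]' | sed -n 1,1p; python3 go.py p4 .09; python3 -m handwheel '[-0.5,0,2,0,2.3, -0.5,0,3,0,2.3, -0.5,0,3,0,2.3, -0.5,0,2,0,2.3, 0,0,0,0,2.3]' | sed -n 1,1p; python3 go.py p4 .09
```

```text
clock: 52.7
t 52.7 tcp [0.5125 0.3226 0.2472] toolx [-0.9654 -0.2011  0.1657] z [-0.1616 -0.0367 -0.9862] F [ 0.7382 -0.3544 -0.071 ] w 0.0247 q [-0.0135  0.522  -0.858   1.481   0.2945  1.4517  0.8915]
turn deg 0.88 shift now cm [-6.14  2.7  14.9 ]
after turn cm -3.54 2.71 15.72
clock: 53.2
t 53.2 tcp [0.513  0.3224 0.1386] toolx [-0.9646 -0.2032  0.1683] z [-0.1637 -0.0391 -0.9857] F [-0.7247  0.032  -1.134 ] w 0.0253 q [-0.0358  0.6171 -0.8181  1.5959  0.3648  1.2702  0.8541]
turn deg 1.01 shift now cm [-4.31  2.69  4.18]
after turn cm -3.5 2.74 4.86
```

The drift persists. A 4.6° lean of the part relative to its grasp is still safe to set down, because its foot will level it. I'll place it carefully.

```bash
python3 -m handwheel '[-1.5,0.9,0.5,1,2.3, -1.5,0.9,1.5,0,2.3, -1.2,0.8,2,0,2.3, 0,0,1,0,2.3, 0,0,0,0,2.3]' | sed -n 1,1p; python3 go.py p4 .0145; python3 look.py g4
```

```text
clock: 53.7
t 53.7 tcp [0.539  0.3545 0.0808] toolx [-0.9675 -0.1863  0.1709] z [-0.1662 -0.0407 -0.9853] F [-0.412  -0.1282  0.0985] w 0.0249 q [-0.1146  0.7365 -0.77    1.5314  0.4253  1.2278  0.8026]
turn deg 0.01 shift now cm [-1.46  0.13  6.48]
after turn cm -0.33 0.08 6.63
t 53.7 tcp [0.539  0.3545 0.0808] toolx [-0.9675 -0.1863  0.1709] z [-0.1662 -0.0407 -0.9853] F [-0.412  -0.1282  0.0985] w 0.0249 q [-0.1146  0.7365 -0.77    1.5314  0.4253  1.2278  0.8026]
```

View pics/g4.png

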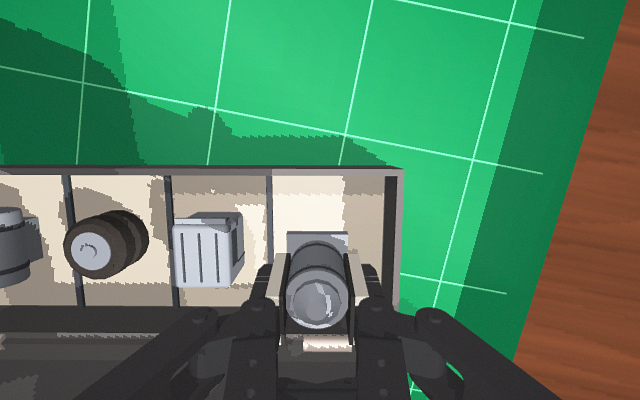

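The cleaner hangs over the fourth bay at (318,280). The cab (205,250) and tyres stand as placed. Lowering.

```bash
python3 -m handwheel '[-0.5,0,0.5,0,2.3, -0.5,0,1.2,0,2.3, -0.5,0.1,1.2,0,2.3, 0,0,1.2,0,2.3, 0,0,0.6,0,2.3, 0,0,0,0,2.3]' | sed -n 1,1p; python3 go.py p4 .0145
```

```text
clock: 54.35
t 54.35 tcp [0.5475 0.3559 0.0314] toolx [-0.9685 -0.1851  0.1666] z [-0.1621 -0.0392 -0.986 ] F [-0.9322  0.2815  0.5358] w 0.025 q [-0.1314  0.7992 -0.7407  1.5396  0.4659  1.1604  0.7893]
turn deg -0.07 shift now cm [0.24 0.11 1.75]
after turn cm 0.52 0.09 1.69
```

```bash
python3 -m handwheel '[0,0.1,0.7,0,2.3, 0,0,0.6,0,2.3, 0,0,0.2,0,2.3, 0,0,0,0,2.3]' | sed -n 1,4p; python3 go.py p4 .0145
```

```text
clock: 54.75
eef_pos: [0.5444, 0.3567, 0.0155]
ee_rot: [0.282, -2.962, 0.035]
ft_force: [0.6, -0.2, -0.5]
t 54.75 tcp [0.5444 0.3567 0.0155] toolx [-0.9684 -0.1855  0.1665] z [-0.162  -0.0389 -0.986 ] F [ 0.6229 -0.2203 -0.5039] w 0.0249 q [-0.1371  0.8145 -0.7334  1.5526  0.477   1.1343  0.7798]
turn deg -0.04 shift now cm [ 0.21 -0.03  0.14]
after turn cm 0.23 -0.04 0.1
```

```bash
python3 -m handwheel '[0,0,0.1,0,2.3, 0,0,0.1,0,2.3, 0,0,0,0,2.3]' | sed -n 1,4p;  python3 -m handwheel '[0,0,0,0,3, 0,0,0,0,3.8, 0,0,0,0,4.6, 0,0,0,0,4.6, 0,0,-1,0,4.6, 0,0,-1.5,0,4.6, 0,0,-2,0,4.6, 0,0,-2.5,0,4.6, 0,0,-2.5,0,4.6, 0,0,-2.5,0,4.6, 0,0,-2.5,0,4.6, 0,0,-1.5,0,5, 0,0,0,0,5]' ; python3 look.py g5
```

```text
clock: 55.05
eef_pos: [0.5446, 0.357, 0.015]
ee_rot: [0.282, -2.964, 0.034]
ft_force: [-0.0, -0.1, 0.0]
clock: 56.35
eef_pos: [0.5732, 0.3655, 0.1894]
ee_rot: [0.284, -2.971, 0.025]
ft_force: [0.7, 0.0, 0.0]
width: 0.05
t 56.35 tcp [0.5732 0.3655 0.1894] toolx [-0.9697 -0.1869  0.1572] z [-0.154  -0.0316 -0.9876] F [0.7128 0.0032 0.0337] w 0.05 q [-0.1197  0.6833 -0.7952  1.3509  0.3806  1.4249  0.8564]
```

View pics/g5.png

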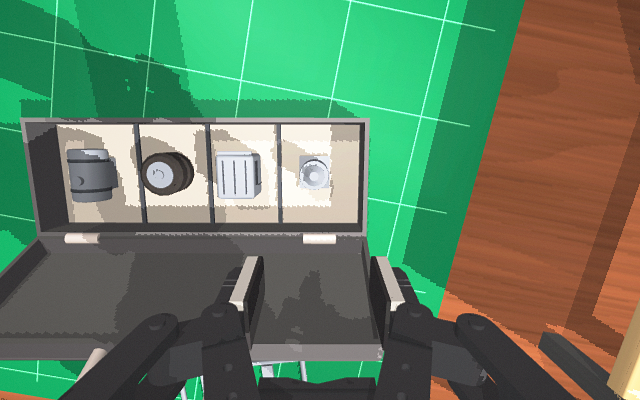

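All four parts stand upright in their bays: tank (92,175), tyres (168,174), cab (238,175), cleaner (314,175). I'll check where they sit in the case.

Run:
```python
from h import *
z=np.load("g5.npz");w=z["w"];a=.19
C=np.array([.565,.2535]);d=w[...,:2]-C;cx=d[...,0]*np.cos(a)+d[...,1]*np.sin(a);cy=-d[...,0]*np.sin(a)+d[...,1]*np.cos(a)
for n,y,zl in(("tank",-.105,.022),("tyres",-.035,.022),("cab",.035,.036),("cleaner",.105,.022)):
    m=(abs(cx)<.034)&(abs(cy-y)<.034)&(w[...,2]>zl)&(w[...,2]<.06)
    P=np.c_[cx[m],cy[m]].astype(np.float32)*1000;r=cv2.minAreaRect(P);print(n,m.sum(),"ztop",np.percentile(w[...,2][m],98).round(4),"off mm",np.round(np.array(r[0])-[0,y*1000],1),np.round(r[1],1),round(r[2],1))
m=(cx<-.045)&(cx>-.06)&(abs(cy)<.17)&(w[...,2]>.036)&(w[...,2]<.045);print("front rim cx",np.percentile(cx[m],[2,98]),"cy",np.percentile(cy[m],[1,99]))
```

```text
tank 2095 ztop 0.0454 off mm [-0.6  1.1] [30.2 48. ] 89.4
tyres 1612 ztop 0.0398 off mm [-1.6 -0.4] [39.3 39.3] 66.6
cab 1848 ztop 0.0463 off mm [-1.9 -0.8] [34.9 42.2] 89.7
cleaner 691 ztop 0.0494 off mm [-1.5 -0.3] [26.3 25.7] 45.8
front rim cx [-0.0524 -0.0473] cy [-0.1528  0.1519]
```

All parts lie within 2 mm of their places, so on to the lid. I'll rise, turn the jaws to pinch the bar, and look.

```bash
python3 -m handwheel '[0,0,-2,0,4, 0,0,-2.5,0,4, 0,0,-2,0,4, 0,0,-1,0,4, 0,0,0,8.5,4, 0,0,0,8.5,4, 0,0,0,8.5,4, 0,0,0,8.5,4, 0,0,0,8.5,4, 0,0,0,8.5,4, 0,0,0,8.5,4, 0,0,0,8.5,4, 0,0,0,8.5,4, 0,0,0,8.5,4, 0,0,0,5,4, 0,0,0,0,4]' | sed -n 1,1p
cat > bar.py <<'E'
from h import *
import sys
th=float(sys.argv[1]);zup=float(sys.argv[2]);s,M=st();a=.19
C=np.array([.565,.2535]);ex=np.array([np.cos(a),np.sin(a)])
c,n=np.cos(th),np.sin(th);bx=.054-.153*c+.010*n;bz=.04+.153*n+.010*c
B=np.array([*(C+bx*ex),bz]);t=B+.0187*M[:,2];t[2]+=zup
phi=np.arctan2(M[1,0],M[0,0]);dphi=(a+np.pi/2-phi+np.pi)%(2*np.pi)-np.pi
print("bar",B,"TCP target",t,"shift cm",(M.T@(t-s["eef_pos"])*100).round(2),"turn",np.degrees(-dphi).round(2))
E
python3 bar.py 2.03 .06; python3 look.py k1
```

```text
clock: 58.0
t 58.0 tcp [0.5757 0.3615 0.2465] toolx [-0.1689  0.9854 -0.0212] z [-0.1814 -0.0522 -0.982 ] F [ 0.7411 -0.0119 -0.1625] w 0.04 q [-0.3167  0.5933 -0.4605  1.2547  0.1694  1.5194 -0.5845]
bar [0.6934 0.2782 0.1727] TCP target [0.69   0.2772 0.2144] shift cm [-10.16  10.31   1.52] turn -1.16
t 58.0 tcp [0.5757 0.3615 0.2465] toolx [-0.1689  0.9854 -0.0212] z [-0.1814 -0.0522 -0.982 ] F [ 0.7411 -0.0119 -0.1625] w 0.04 q [-0.3167  0.5933 -0.4605  1.2547  0.1694  1.5194 -0.5845]
```

View pics/k1.png

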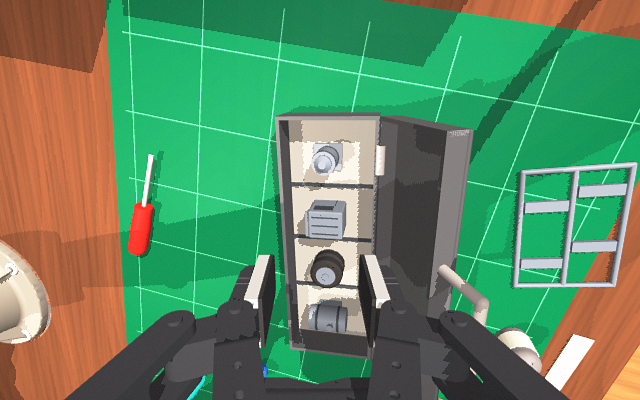

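The lid has stayed open with its bar near (478,295), and the four parts are standing. Moving over the bar.

```bash
python3 -m handwheel '[-1,1,0,-1.2,4, -2,2,0.2,0,4, -2,2,0.3,0,4, -2,2,0.3,0,4, -2,2,0.3,0,4, -1,1,0.3,0,4, 0,0,0,0,4]' | sed -n 1,1p;python3 bar.py 2.03 .04; python3 look.py k2
```

```text
clock: 58.75
t 58.75 tcp [0.6893 0.2806 0.2099] toolx [-0.2101  0.9776 -0.0132] z [-0.1887 -0.0538 -0.9806] F [-0.2032  0.1934  0.0207] w 0.0401 q [-0.2145  0.7448 -0.4223  1.072   0.2266  1.5666 -0.3735]
bar [0.6934 0.2782 0.1727] TCP target [0.6899 0.2772 0.1944] shift cm [-0.32  0.3   1.53] turn 1.24
t 58.75 tcp [0.6893 0.2806 0.2099] toolx [-0.2101  0.9776 -0.0132] z [-0.1887 -0.0538 -0.9806] F [-0.2032  0.1934  0.0207] w 0.0401 q [-0.2145  0.7448 -0.4223  1.072   0.2266  1.5666 -0.3735]
```

View pics/k2.png

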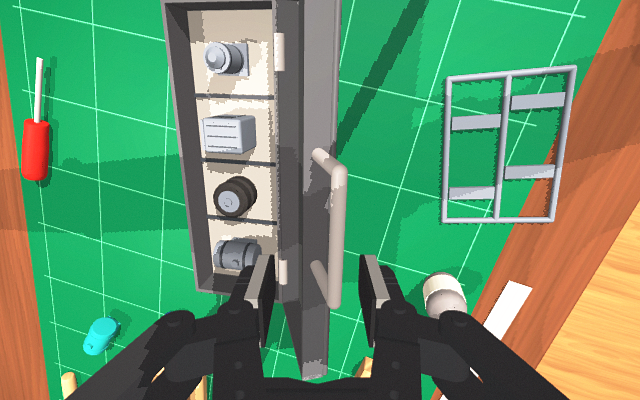

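The bar runs from (343,170) to (335,300), between the fingers but slightly right of centre. I'll measure it.

Run:
```python
from h import *
z=np.load("k2.npz");w=z["w"];img=z["img"].astype(int)
for v in range(190,296,15):
    row=[(u,w[v,u]) for u in range(325,352) if w[v,u,2]>.13]
    if row: print(v,row[0][0],row[-1][0],np.mean([r[1] for r in row],0), max(r[1][2] for r in row))
```

```text
190 331 346 [0.6888 0.3101 0.1755] 0.17748604882305277
205 330 345 [0.6903 0.3015 0.1754] 0.17804013098081947
220 330 344 [0.6921 0.2928 0.1757] 0.17766184017792006
235 329 344 [0.6939 0.2836 0.1754] 0.17760737033194365
250 329 343 [0.6958 0.2743 0.1756] 0.17726777406171798
265 328 342 [0.6975 0.2645 0.1756] 0.1769344405539804
280 325 341 [0.6985 0.2518 0.1721] 0.17777988871088227
295 325 340 [0.7007 0.2431 0.1748] 0.17687138622379928
```

```bash
python3 -m handwheel '[-0.2,0.4,0.5,1.2,4, -0.1,0.4,1,0,4, 0,0.3,1.2,0,4, 0,0,1,0,4, 0,0,0.5,0,4, 0,0,0,0,4]' | sed -n 1,4p;python3 bar.py 2.03 0; python3 look.py k3
```

```text
clock: 59.4
eef_pos: [0.6867, 0.2845, 0.1643]
ee_rot: [-1.91, -2.333, 0.246]
ft_force: [-1.8, 0.8, -0.6]
t 59.4 tcp [0.6867 0.2845 0.1643] toolx [-0.1989  0.9799 -0.0126] z [-0.1918 -0.0515 -0.9801] F [-1.7793  0.7753 -0.6376] w 0.0402 q [-0.2146  0.7713 -0.4187  1.1266  0.2314  1.4893 -0.3946]
bar [0.6934 0.2782 0.1727] TCP target [0.6898 0.2772 0.1544] shift cm [-0.77  0.36  0.95] turn 0.58
t 59.4 tcp [0.6867 0.2845 0.1643] toolx [-0.1989  0.9799 -0.0126] z [-0.1918 -0.0515 -0.9801] F [-1.7793  0.7753 -0.6376] w 0.0402 q [-0.2146  0.7713 -0.4187  1.1266  0.2314  1.4893 -0.3946]
```

View pics/k3.png

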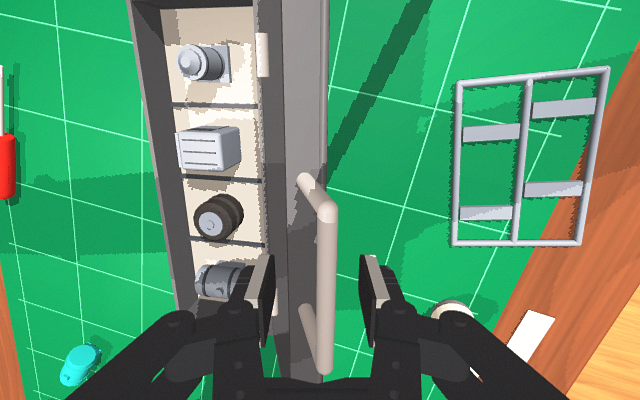

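```bash
python3 -m handwheel '[-0.4,0.3,0.4,0.6,4, -0.3,0.2,0.4,0,4, 0,0,0.2,0,4, 0,0,0,0,4]' | sed -n 1,4p;python3 bar.py 2.03 0; python3 -m handwheel '[0,0,0,0,0.6, 0,0,0,0,0.6, 0,0,0,0,0.6, 0,0,0,0,0.6, 0,0,0,0,0.6, 0,0,0,0,0.6]' 40;python3 bar.py 2.03 0; python3 look.py k4
```

```text
clock: 59.85
eef_pos: [0.6925, 0.2776, 0.1544]
ee_rot: [-1.926, -2.324, 0.243]
ft_force: [0.5, -0.8, 0.0]
t 59.85 tcp [0.6925 0.2776 0.1544] toolx [-0.1871  0.9822 -0.0143] z [-0.189  -0.0503 -0.9807] F [ 0.4692 -0.7638  0.0411] w 0.0401 q [-0.2067  0.7806 -0.4133  1.1304  0.2343  1.4734 -0.3957]
bar [0.6934 0.2782 0.1727] TCP target [0.6899 0.2773 0.1544] shift cm [ 0.01 -0.25  0.05] turn -0.1
clock: 60.45
eef_pos: [0.6926, 0.2775, 0.1547]
ee_rot: [-1.926, -2.324, 0.242]
ft_force: [-0.3, 0.3, -0.0]
width: 0.0068
t 60.45 tcp [0.6926 0.2775 0.1547] toolx [-0.1871  0.9822 -0.0145] z [-0.1886 -0.0504 -0.9808] F [-0.3183  0.34   -0.0334] w 0.0068 q [-0.2066  0.7803 -0.4132  1.1301  0.2345  1.4735 -0.3955]
bar [0.6934 0.2782 0.1727] TCP target [0.6899 0.2773 0.1544] shift cm [ 0.03 -0.26  0.09] turn -0.1
t 60.45 tcp [0.6926 0.2775 0.1547] toolx [-0.1871  0.9822 -0.0145] z [-0.1886 -0.0504 -0.9808] F [-0.3183  0.34   -0.0334] w 0.0068 q [-0.2066  0.7803 -0.4132  1.1301  0.2345  1.4735 -0.3955]
```

View pics/k4.png

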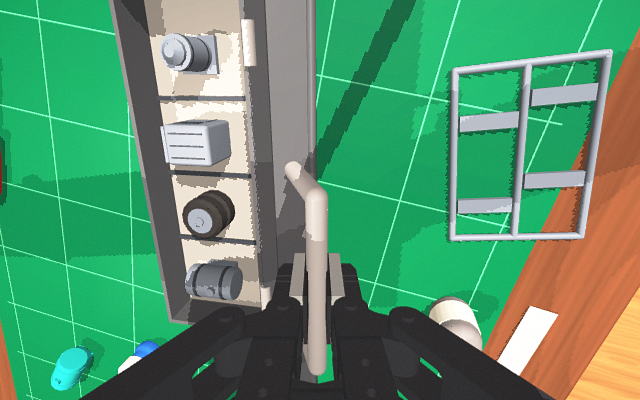

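The bar is pinched at (317,250). I'll work out the closing arc in tool axes.

```bash
cat > arc.py <<'E'
from h import *
import sys
s,M=st();a=.19;C=np.array([.565,.2535]);ex=np.array([np.cos(a),np.sin(a)])
def bar(th):
    c,n=np.cos(th),np.sin(th);return np.array([*(C+(.054-.153*c+.010*n)*ex),.04+.153*n+.010*c])
g=s["eef_pos"]-.0187*M[:,2]
x=(g[:2]-C)@ex-.054;zz=g[2]-.04;th=np.arctan2(zz,-x)-.0653
print("theta",th,"r",np.hypot(x,zz),"(153.3)")
end=float(sys.argv[1]);step=float(sys.argv[2]);p=g
while th>end+1e-6:
    th=max(end,th-step);q=bar(th);d=M.T@(q-p)*100;print(round(th,2),d.round(2));p=q
E
python3 arc.py 1.2 .1
```

```text
t 60.5 tcp [0.6926 0.2775 0.1547] toolx [-0.1871  0.9822 -0.0145] z [-0.1886 -0.0504 -0.9808] F [-0.0584 -0.3192  0.4126] w 0.0075 q [-0.2066  0.7803 -0.4133  1.1301  0.2345  1.4735 -0.3955]
theta 2.0440293553515243 r 0.15499618533792753 (153.3)
1.94 [ 0.02 -1.52 -0.29]
1.84 [-0.01 -1.5  -0.29]
1.74 [-0.01 -1.53 -0.14]
1.64 [-0.01 -1.53  0.01]
1.54 [-0.   -1.52  0.16]
1.44 [-0.   -1.5   0.32]
1.34 [-0.   -1.46  0.46]
1.24 [ 0.   -1.41  0.61]
1.2 [ 0.   -0.6   0.31]
```

```bash
python3 -m handwheel '[0,-1.2,-0.3,0,0.6, 0,-1.5,-0.3,0,0.6, 0,-1.5,-0.15,0,0.6, 0,-1.5,0,0,0.6, 0,-1.5,0.15,0,0.6, 0,0,0,0,0.6]';python3 arc.py .7 .1
```

```text
clock: 61.1
eef_pos: [0.6314, 0.2657, 0.1767]
ee_rot: [-1.938, -2.334, 0.213]
ft_force: [-1.1, -0.3, -3.3]
width: 0.0073
t 61.1 tcp [0.6314 0.2657 0.1767] toolx [-0.1844  0.9828 -0.012 ] z [-0.1659 -0.0431 -0.9852] F [-1.1405 -0.3053 -3.2883] w 0.0073 q [-0.175   0.6365 -0.4369  1.3339  0.2067  1.3904 -0.4259]
theta 1.6126916829948614 r 0.15603731051393194 (153.3)
1.51 [ 0.03 -1.51  0.45]
1.41 [-0.01 -1.5   0.33]
1.31 [-0.   -1.46  0.47]
1.21 [-0.   -1.4   0.62]
1.11 [-0.   -1.33  0.75]
1.01 [ 0.   -1.25  0.88]
0.91 [ 0.   -1.16  1.  ]
0.81 [ 0.01 -1.05  1.12]
0.71 [ 0.01 -0.93  1.21]
0.7 [ 0.   -0.11  0.16]
```

```bash
python3 -m handwheel '[0,-1.5,0.4,0,0.6, 0,-1.5,0.4,0,0.6, 0,-1.5,0.5,0,0.6, 0,-1.4,0.6,0,0.6, 0,-1.35,0.75,0,0.6, 0,-1.25,0.9,0,0.6, 0,0,0,0,0.6]';python3 arc.py .2 .1
```

```text
clock: 61.8
eef_pos: [0.5572, 0.2516, 0.1649]
ee_rot: [-1.956, -2.347, 0.168]
ft_force: [1.5, 0.5, -4.5]
width: 0.0072
t 61.8 tcp [0.5572 0.2516 0.1649] toolx [-0.1805  0.9835 -0.0078] z [-0.1327 -0.0322 -0.9906] F [ 1.511   0.4786 -4.5375] w 0.0072 q [-0.1448  0.4976 -0.4617  1.5852  0.1794  1.2407 -0.4598]
theta 1.1127239185002935 r 0.1552409776397205 (153.3)
1.01 [ 0.02 -1.19  1.  ]
0.91 [-0.   -1.19  0.96]
0.81 [-0.   -1.09  1.08]
0.71 [-0.   -0.98  1.18]
0.61 [ 0.   -0.85  1.27]
0.51 [ 0.   -0.72  1.35]
0.41 [ 0.   -0.58  1.42]
0.31 [ 0.01 -0.44  1.47]
0.21 [ 0.01 -0.29  1.5 ]
0.2 [ 0.   -0.03  0.19]
```

```bash
python3 -m handwheel '[0,-1.2,1,0,0.6, 0,-1.2,1,0,0.6, 0,-1.1,1.1,0,0.6, 0,-1,1.2,0,0.6, 0,-0.85,1.3,0,0.6, 0,-0.7,1.35,0,0.6, 0,0,0,0,0.6]';python3 arc.py 0 .1; python3 look.py m1
```

```text
clock: 62.5
eef_pos: [0.495, 0.2397, 0.1113]
ee_rot: [-1.961, -2.35, 0.163]
ft_force: [-0.0, -0.3, 0.1]
width: 0.0072
t 62.5 tcp [0.495  0.2397 0.1113] toolx [-0.1794  0.9837 -0.0091] z [-0.1268 -0.0323 -0.9914] F [-0.0079 -0.3194  0.1193] w 0.0072 q [-0.1418  0.4505 -0.4717  1.7925  0.1777  1.0749 -0.5   ]
theta 0.5658384644799251 r 0.15226504439359645 (153.3)
0.47 [ 0.02 -0.76  1.33]
0.37 [ 0.01 -0.53  1.44]
0.27 [ 0.01 -0.38  1.48]
0.17 [ 0.01 -0.23  1.52]
0.07 [ 0.01 -0.08  1.53]
0.0 [0.01 0.03 1.01]
t 62.5 tcp [0.495  0.2397 0.1113] toolx [-0.1794  0.9837 -0.0091] z [-0.1268 -0.0323 -0.9914] F [-0.0079 -0.3194  0.1193] w 0.0072 q [-0.1418  0.4505 -0.4717  1.7925  0.1777  1.0749 -0.5   ]
```

View pics/m1.png

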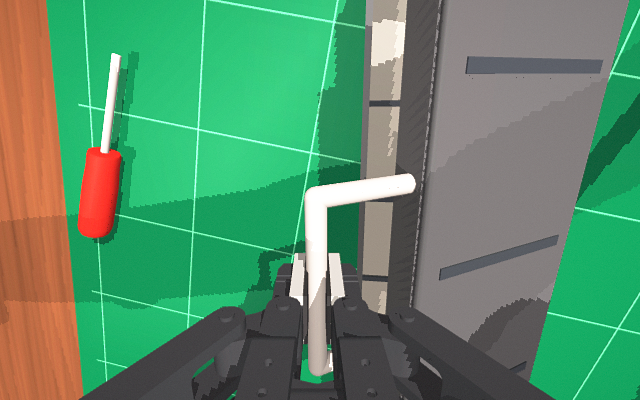

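The lid is about a third open with the bar firmly held at (317,260). Continuing down.

```bash
python3 -m handwheel '[0,-0.7,1.3,0,0.6, 0,-0.5,1.4,0,0.6, 0,-0.4,1.5,0,0.6, 0,-0.25,1.4,0,0.6, 0,0,0,0,0.6]';python3 arc.py 0 .1
```

```text
clock: 63.05
eef_pos: [0.4715, 0.2352, 0.0588]
ee_rot: [-1.962, -2.348, 0.164]
ft_force: [-1.6, -1.6, -0.7]
width: 0.0073
t 63.05 tcp [0.4715 0.2352 0.0588] toolx [-0.1782  0.9839 -0.0095] z [-0.1272 -0.0326 -0.9913] F [-1.6305 -1.6388 -0.7312] w 0.0073 q [-0.1567  0.4842 -0.4623  1.8842  0.204   0.9541 -0.5362]
theta 0.1836772605234129 r 0.15148685283201976 (153.3)
0.08 [ 0.03 -0.29  1.51]
0.0 [0.01 0.03 1.28]
```

```bash
python3 -m handwheel '[0,-0.2,1,0,0.6, 0,-0.1,0.8,0,0.6, 0,0,0.6,0,0.6, 0,0,0,0,0.6]';python3 arc.py 0 .1
```

```text
clock: 63.45
eef_pos: [0.4674, 0.2344, 0.034]
ee_rot: [-1.964, -2.349, 0.159]
ft_force: [-0.4, -1.5, 0.6]
width: 0.0073
t 63.45 tcp [0.4674 0.2344 0.034 ] toolx [-0.1775  0.9841 -0.0087] z [-0.1243 -0.0311 -0.9918] F [-0.3611 -1.5018  0.6016] w 0.0073 q [-0.1663  0.5123 -0.4528  1.9099  0.2229  0.8994 -0.5536]
theta 0.017629829452808665 r 0.15154379591590736 (153.3)
0.0 [ 0.02 -0.16  0.28]
```

```bash
for i in 1 2; do python3 -m handwheel '[0,0,0.3,0,0.6, 0,0,0.3,0,0.6]' | sed -n 2,4p; done; python3 arc.py 0 .1
```

```text
eef_pos: [0.467, 0.2344, 0.0293]
ee_rot: [-1.965, -2.349, 0.16]
ft_force: [-5.0, -4.6, 26.1]
eef_pos: [0.467, 0.2343, 0.0294]
ee_rot: [-1.967, -2.349, 0.165]
ft_force: [-6.0, -4.9, 24.3]
t 63.85 tcp [0.467  0.2343 0.0294] toolx [-0.1765  0.9842 -0.0126] z [-0.1247 -0.0351 -0.9916] F [-6.0468 -4.8878 24.3251] w 0.0072 q [-0.1716  0.5196 -0.4493  1.9114  0.2294  0.8937 -0.5615]
theta -0.013153418862860797 r 0.1516128036014215 (153.3)
```

The push met a firm stop (25 N) at the shut position. Releasing and backing off along the fingers.

```bash
python3 -m handwheel '[0,0,0,0,0.6, 0,0,0,0,2, 0,0,0,0,3.2, 0,0,0,0,3.2, 0,0,0,0,3.2, 0,0,-0.5,0,3.2, 0,0,-1,0,3.2, 0,0,-1.5,0,3.2, 0,0,-2,0,3.2, 0,0,-2,0,3.2, 0,0,-2,0,3.2, 0,0,-2,0,3.2, 0,0,-2,0,3.2, 0,0,-1,0,3.2, 0,0,0,0,3.2]'
python3 look.py n1
python3 - <<'E'
from h import *
f=grab("top");cv2.imwrite("pics/n_top.png",f["img"]);w=cloud(f);np.save("top2.npy",w)
f=grab("scene");cv2.imwrite("pics/n_scene.png",f["img"])
z=np.load("n1.npz");W=z["w"];a=.19
C=np.array([.565,.2535])
for nm,w in(("wrist",W),("top",w)):
    d=w[...,:2]-C;cx=d[...,0]*np.cos(a)+d[...,1]*np.sin(a);cy=-d[...,0]*np.sin(a)+d[...,1]*np.cos(a)
    m=(abs(cx)<.048)&(abs(cy)<.14)&(w[...,2]<.1)&(w[...,2]>.04);P=np.c_[cx[m],cy[m],np.ones(m.sum())]
    co,*_=np.linalg.lstsq(P,w[...,2][m],rcond=None);print(nm,m.sum(),"lid plane slope x",co[0],"slope y",co[1],"z centre",co[2])
m=(W[...,2]>.035)&(W[...,2]<.07)
d=W[...,:2]-C;cx=d[...,0]*np.cos(a)+d[...,1]*np.sin(a);m&=(cx<-.09)&(cx>-.11);print("bar top z",np.percentile(W[...,2][m],90),m.sum())
E
```

```text
clock: 65.35
eef_pos: [0.4871, 0.2412, 0.1795]
ee_rot: [-1.97, -2.349, 0.153]
ft_force: [-0.1, -0.5, -0.2]
width: 0.0319
t 65.35 tcp [0.4871 0.2412 0.1795] toolx [-0.1749  0.9846 -0.0085] z [-0.1188 -0.0297 -0.9925] F [-0.0955 -0.4848 -0.2483] w 0.0319 q [-0.1276  0.3599 -0.4909  1.7515  0.1337  1.1892 -0.4832]
wrist 40583 lid plane slope x -0.0063069987607503155 slope y -0.00013410951401918864 z centre 0.062009256581952416
top 2908 lid plane slope x -0.0037760400383392706 slope y 0.001124819600721541 z centre 0.06317527381575062
bar top z 0.05447417594980063 1158
```

View pics/n1.png

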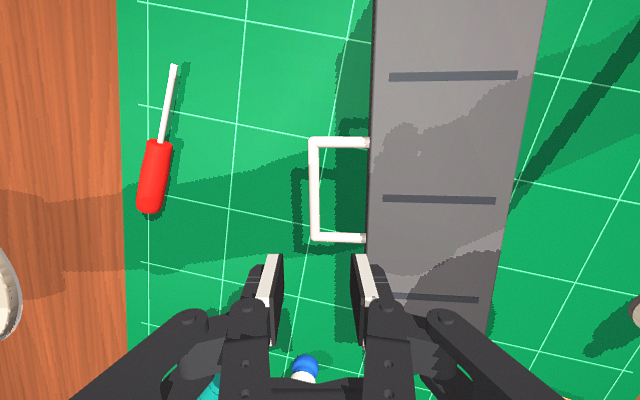

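View pics/n_scene.png

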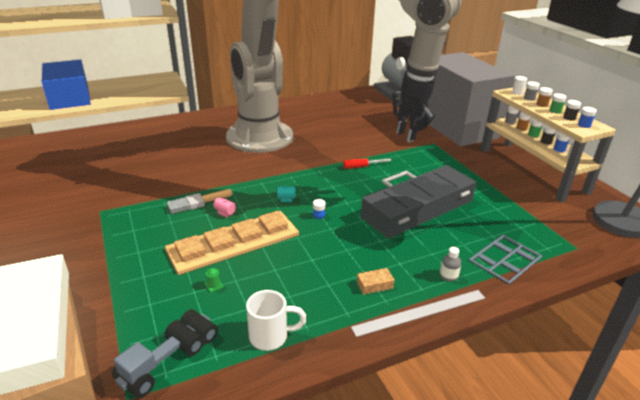

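The views show the lid flat (top at 62–63 mm, bar top at 54.5 mm, which matches shut), the plinths empty, the look-alikes unmoved and the gripper clear. Handing in.

```bash
python3 -c "
from rig import robot
print(robot.sign_off())"
```

```text
the job is handed in; nothing more can be done
None
```

The job is handed in at about 65.5 s of the 144 s: all four parts are in the case in reversed order, the lid is shut and the gripper has let go.

- **Placing:** From right to left the compartments now hold the tank, the tyres, the cab and the cleaner. Before I shut the lid, depth checks put each part within about 2 mm of its place, and the picture showed all four upright.
- **Lid:** It came down on a firm stop at about 25 N. Afterwards I measured the lid top at 62–63 mm (shut should be 63) and the bar's top at 54.5 mm (shut should be 54.5). The measured slope of the lid was 0.004–0.006 rad, which is within camera calibration error.
- **Look-alikes:** The pink, turquoise and green ones were never touched and show in the last scene picture.
- **What went wrong:** The tool slowly drifted out of plumb, and my attempts to correct it failed. The cleaner therefore went down leaning about 4.6° relative to how it was gripped, then settled upright on its foot when released. The descents also drifted sideways by up to 1.5 cm, which I corrected each time before gripping or placing.

I could not check the parts again once the lid was shut.

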